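# Sort gauge blocks by height into the lanes of a sloping rack and shut the keeper

## Task

Put the three loose steel gauge blocks away in the sloping rack: stand each one square on the board at the bottom of the lane whose fixed sample block at the top has the same height, setting it down gently without dropping it. When all three are in, slide the keeper bar (red grip) fully down the slope to hold them, and leave everything else on the table where it is.

Things in the scene. Friction and masses are not known exactly. Their poses are not given: they have to be found in the camera images.
- rack: fixed grey and aluminium rack; its board slopes 25 degrees, rising along rack +x. Origin: centre of the base's underside (150 mm in x, 205 in y). Three lanes run up the board at rack y = -62, 0, +62 mm: at the bottom a lip 10 mm high, then a blue strip between two dark rails 6 mm high, 17 mm apart inside, 33 mm long; at the top a fixed sample block. Guides 12 mm high along the side edges
- keeper (a joint): travel of the steel keeper bar down the slope, m: 0 = fully up, 0.035 = fully down, 2 mm short of blocks that stand against the lip. Stays where left, slides with about 2 N. The bar is 14 mm thick, spans the board, reaches 15 mm above it and can push blocks that stand higher in the lane down to the lip
- keeper_grip (a point): point in the keeper's red finger grip (12x12 mm, square to the board, midway between two lanes), 32 mm above the board, 10 mm under the grip's top. Axes: x up the slope, y across, z square to the board
- block_short: loose steel gauge block, the short one: 9 mm thick (its x), 35 mm long (its y), 24 mm high (its z), standing upright on the table. Origin: centre of its underside
- block_medium: loose steel gauge block, the medium one: 9 mm thick (its x), 35 mm long (its y), 30 mm high (its z), standing upright on the table. Origin: centre of its underside
- block_tall: loose steel gauge block, the tall one: 9 mm thick (its x), 35 mm long (its y), 40 mm high (its z), standing upright on the table. Origin: centre of its underside
- sample_short: steel sample block, same size as block_short (24 mm high), fixed at the top of its lane, square to the board. Origin: centre of its underside, on the board. x across the lane (level, its 9 mm thickness), y up the slope, z square to the board. A block against the lip of this lane has its origin at y = -111.5 mm here; set down a few mm higher it clears the lip
- sample_medium: steel sample block, same size as block_medium (30 mm high), fixed at the top of its lane, square to the board. Origin: centre of its underside, on the board. x across the lane (level, its 9 mm thickness), y up the slope, z square to the board. A block against the lip of this lane has its origin at y = -111.5 mm here; set down a few mm higher it clears the lip
- sample_tall: steel sample block, same size as block_tall (40 mm high), fixed at the top of its lane, square to the board. Origin: centre of its underside, on the board. x across the lane (level, its 9 mm thickness), y up the slope, z square to the board. A block against the lip of this lane has its origin at y = -111.5 mm here; set down a few mm higher it clears the lip
- vee_block_1: ground steel vee block, 32x50x38 mm; a bystander. Origin: centre of its underside
- ring_gauge: steel setting ring, 72 mm across, 22 mm high; a bystander. Origin: centre of its underside
- stylus_tin: flat grey case, 57x91x19 mm; a bystander. Origin: centre of its underside
- hex_key: small hex key lying flat, 24x84x4 mm; a bystander. Origin: centre of its underside
- cap_screw_1: cap screw standing on its head, 13 mm across, 30 mm high; a bystander. Origin: centre of its underside
- cap_screw_2: cap screw standing on its head, 13 mm across, 30 mm high; a bystander. Origin: centre of its underside
- tape_roll: roll of masking tape, 72 mm across, 19 mm high; a bystander. Origin: centre of its underside

How it is judged:
On the way, in this order (a step that is already met when the one before it is completed fails the run):
1. all three blocks stand at the bottom of their matching lanes, square on the board (x of block_short in the frame of sample_short between -0.007 and 0.007 m and y of block_short in the frame of sample_short between -0.118 and -0.095 m and z of block_short in the frame of sample_short between -0.005 and 0.005 m and angle between the z axis of block_short and the z axis of sample_short, either way round below 0.1 rad and angle between the x axis of block_short and the x axis of sample_short, either way round below 0.3 rad and x of block_medium in the frame of sample_medium between -0.007 and 0.007 m and y of block_medium in the frame of sample_medium between -0.118 and -0.095 m and z of block_medium in the frame of sample_medium between -0.005 and 0.005 m and angle between the z axis of block_medium and the z axis of sample_medium, either way round below 0.1 rad and angle between the x axis of block_medium and the x axis of sample_medium, either way round below 0.3 rad and x of block_tall in the frame of sample_tall between -0.007 and 0.007 m and y of block_tall in the frame of sample_tall between -0.118 and -0.095 m and z of block_tall in the frame of sample_tall between -0.005 and 0.005 m and angle between the z axis of block_tall and the z axis of sample_tall, either way round below 0.1 rad and angle between the x axis of block_tall and the x axis of sample_tall, either way round below 0.3 rad), for 0.2 s.
2. the keeper bar is slid fully down (value of joint keeper above 0.032 m), for 0.2 s.
At the end, for the whole second after the job is handed in: Each block stands square on the board (within 0.1 rad) in the lane of the sample of its own height (within 7 mm across the lane), at rest at the bottom of the lane within about 6 mm of the lip, and the keeper bar is fully down (at least 32 of its 35 mm) (x of block_short in the frame of sample_short between -0.007 and 0.007 m and y of block_short in the frame of sample_short between -0.118 and -0.105 m and z of block_short in the frame of sample_short between -0.005 and 0.005 m and angle between the z axis of block_short and the z axis of sample_short, either way round below 0.1 rad and angle between the x axis of block_short and the x axis of sample_short, either way round below 0.3 rad and linear speed of each of block_short, block_medium, block_tall below 0.02 m/s and x of block_medium in the frame of sample_medium between -0.007 and 0.007 m and y of block_medium in the frame of sample_medium between -0.118 and -0.105 m and z of block_medium in the frame of sample_medium between -0.005 and 0.005 m and angle between the z axis of block_medium and the z axis of sample_medium, either way round below 0.1 rad and angle between the x axis of block_medium and the x axis of sample_medium, either way round below 0.3 rad and x of block_tall in the frame of sample_tall between -0.007 and 0.007 m and y of block_tall in the frame of sample_tall between -0.118 and -0.105 m and z of block_tall in the frame of sample_tall between -0.005 and 0.005 m and angle between the z axis of block_tall and the z axis of sample_tall, either way round below 0.1 rad and angle between the x axis of block_tall and the x axis of sample_tall, either way round below 0.3 rad and value of joint keeper above 0.032 m); the robot touches nothing.
It fails at once if a gauge block is dropped or knocked (moves faster than 0.3 m/s with no finger on it) ((linear speed of block_short above 0.3 m/s and contact force between the fingers and block_short below 0.02 N) or (linear speed of block_medium above 0.3 m/s and contact force between the fingers and block_medium below 0.02 N) or (linear speed of block_tall above 0.3 m/s and contact force between the fingers and block_tall below 0.02 N)).
It fails at once if another thing on the table is shoved from its place (more than 30 mm) (distance of any of vee_block_1, ring_gauge, stylus_tin, hex_key, cap_screw_1, cap_screw_2, tape_roll from where it was at the start of the episode above 0.03 m).
It also fails if it takes over 67 s, if anything falls off the work surface, if the arm or the gripper's body presses on something with over 40 N, if the wrist force passes 120 N, or if a joint passes its speed limit or range.

## Robot

A 7-joint arm with a two-finger parallel gripper is mounted at the origin on a cart in front of the work surface, level with it; the furniture and walls round the work are solid. World frame = base frame: x ahead of the robot, y to its left, z up, the work surface at z = 0. Lengths are in m, angles in rad, forces in N, time in s.
With the tool pointing down it reaches from about 0.425 to 0.925 m from the base axis. Payload 6.8 kg.
Tool frame: the origin (TCP) lies at the very end of the fingers, on their centre line; the grasp point (between the pads) lies 19 mm behind it; z points along the fingers, y is the line along which they close (so a half turn about z gives the same grasp; the last joint's range is limited). The gripper opens to 85 mm and grips with 20 to 120 N. Pads are 22 mm wide; open, the fingers measure 114 mm over their backs; the gripper's body (76 mm by 85 mm) begins 54 mm behind the grasp point. The pads swing forward as they close: fully open they stand 13 mm farther back than shut.
Start: joints at [1.183, 0.477, 0.022, 1.555, -0.011, 1.109, -0.083], TCP at [0.186, -0.649, 0.231] pointing down, gripper open.
Joint ranges: [-2.96, 2.96], [-0.34, 2.1], [-1.41, 1.46], [0.24, 2.44], [-1.37, 4.51], [0.17, 1.92], [-2.96, 2.96]. Speed limits (rad/s): [2.39, 2.39, 3.14, 3.14, 3.14, 3.14, 3.14].

## Interface

Orientations are given as a rotation vector (axis times angle).
In Python, from bench import r gives the robot as it stands. The module is installed in compiled form; this text tells all that it offers.
- The arm moves only by the tool servo_tool, never from a script. Its argument "commands" is a list of rows, each a list of 7 numbers: the turn, a rotation vector about the world's x, y, z in degrees, then the shift along the world's x, y, z in mm, then the closure, from 0 (fully open) to 1 (shut). A call has 1 to 5 rows; each row is the pose to reach, as a shift and turn from the pose commanded when the call began; what a row does not reach only later rows make up. A row lasts 1/12 s, in which the tool goes at most 41.7 mm and 7.16 degrees, less where a joint would pass 70% of its speed; a pose out of reach is approached as far as the arm can. A call with a gripper value outside its range is refused whole. The fingers move at their own pace and stop on an object; "force" is the grip in N (left out, the last holds). Time passes only in rows, so rows that repeat a pose let the fingers close. It gives the time, the measured TCP pose, the force, the opening and the grip force at its end, in the units of the state.
- r.get_obs(): the state, without advancing time (a new reading comes with each control period).
- r.grab_frame(name): name is "scene" or "top" or "wrist"; returns (picture, depth): 400x640x3 uint8, blue, green, red; 400x640 float32, m along the optical axis (not along the pixel's ray), 0 where there is no reading.
- r.camera_info(name): a dict with "vertical_fov" (degrees; the focal length in pixels is half the picture's height over the tangent of half this angle, whatever the lens; pixels are square), "cx", "cy" (the principal point, pixels), "cam_to_world" (4x4, takes a point from camera to world coordinates); the wrist camera has in their place "T_tool_cam" (4x4, takes a point from camera to tool coordinates, whose origin is the TCP and whose axes are the flange's). Camera axes: x right, y up, looking along -z (the intrinsics and any distortion apply to the point x, -y, -z); pixel columns grow to the right and rows downward; lengths in m; the calibration is good to about 2 mm. A picture is of the moment at which its call begins: read the wrist's pose just before it. camera_info takes no time and is no camera call.
- r.hand_in(): hands the job in; it is judged then, once.
The state is a dict: "clock": time; "joints": joint angles; "qvel": joint speeds; "tau": joint torques, N m; "tcp_pos": TCP position; "orientation": TCP orientation; "contact_force": force on the tool from outside, world axes, zero at the start; "moment": the same for the moment, N m; "grip_width": finger opening in m; "gripper_force": force on a finger pad.
Only numpy, scipy, OpenCV 4.12 (cv2) and the standard library are available. Lean on these libraries where they do the work, as an engineer would, in place of code of your own. Each camera call takes 0.05 s, during which the arm holds its last target. There are 200 camera calls.

## Working session

There is one attempt and no reset: what is moved stays moved. The work goes in short steps, Python scripts to look and compute and a tool call to move; the robot and the scene stay as the last step left them, time stands still between calls to the robot, and variables do not carry over. Pictures are saved under pics/ and viewed, at most 10 in all, crops included, and the job is handed in when it is done.

Besides the shell and the picture viewer there is one more tool, called as name(argument=value, ...), one argument or row to a line, values as JSON. servo_tool: Moves the arm, as the interface text tells. Its arguments: {"type":"object","properties":{"commands":{"type":"array"},"force":{"type":"number"}},"required":["commands"]}

```bash
mkdir -p pics
python3 - <<'E'
from bench import r
import cv2,numpy as np
o=r.get_obs();print(o)
np.set_printoptions(precision=4,suppress=True)
for n in("scene","top","wrist"):
    p,d=r.grab_frame(n);cv2.imwrite(f"pics/{n}0.png",p);np.savez(f"{n}0.npz",p=p,d=d);i=r.camera_info(n);print(n,i,(d>0).mean())
E
```

```text
{'clock': 0.0, 'joints': array([ 1.18286333,  0.47779725,  0.02232447,  1.55643498, -0.01149322,
        1.10929932, -0.08307068]), 'qvel': array([-3.04808438e-05, -8.77232252e-04, -6.19041718e-04, -1.58028930e-03,
        1.09623921e-03,  1.37713046e-04, -5.03465813e-04]), 'tau': array([ 8.07487122e-04, -5.96462667e+01,  1.60864189e+00, -2.81201077e+01,
        1.25771749e-02,  9.40417754e-03,  5.92577592e-06]), 'tcp_pos': array([ 0.18626406, -0.64818408,  0.23033429]), 'orientation': array([-3.10912459e+00, -4.37986255e-01,  6.02916067e-04]), 'contact_force': array([-0.30042998,  0.22930815, -0.05714514]), 'moment': array([0.01795527, 0.00613331, 0.00390239]), 'gripper_force': 0.0, 'grip_width': 0.08563122579384268}
scene {'vertical_fov': 52.17068349814391, 'cx': 312.21879839411775, 'cy': 197.02938672234833, 'cam_to_world': array([[-0.4292,  0.5848, -0.6884, -0.1043],
       [-0.9031, -0.2674,  0.3359,  0.2964],
       [ 0.0123,  0.7659,  0.6429,  0.6968],
       [ 0.    ,  0.    ,  0.    ,  1.    ]])} 0.995984375
top {'vertical_fov': 42.677564938358515, 'cx': 315.97089887165043, 'cy': 198.08655957814204, 'cam_to_world': array([[-0.0329,  0.9775, -0.2085,  0.3542],
       [-0.9994, -0.031 ,  0.0121, -0.0448],
       [ 0.0053,  0.2088,  0.978 ,  1.1789],
       [ 0.    ,  0.    ,  0.    ,  1.    ]])} 0.996015625
wrist {'vertical_fov': 65.67720747326076, 'cx': 324.744521221998, 'cy': 201.91513143566053, 'T_tool_cam': array([[-0.0009,  0.9536,  0.301 ,  0.0774],
       [ 1.    ,  0.0009,  0.0003, -0.0001],
       [ 0.    ,  0.301 , -0.9536, -0.1419],
       [ 0.    ,  0.    ,  0.    ,  1.    ]])} 0.99615234375
```

View pics/top0.png

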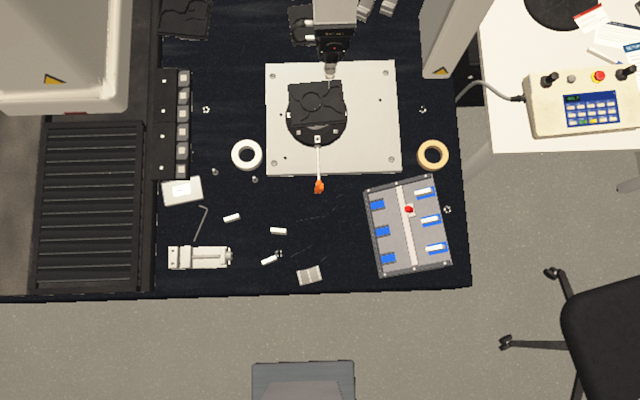

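View pics/scene0.png

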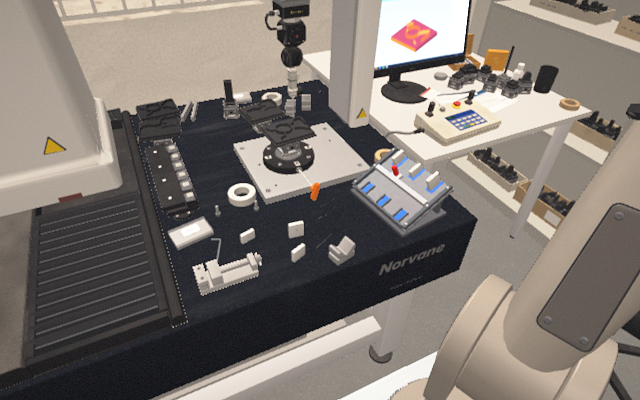

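Top view: the rack is at about (408,225), with its samples on the right (so upslope is about world -y). The loose blocks are at (231,217), (278,231) and (270,260), and a cap screw stands close to one of them at (279,254). The scene view agrees.

```bash
cat > h.py <<'E'
import numpy as np,cv2
from scipy.spatial.transform import Rotation as R
from bench import r
np.set_printoptions(precision=4,suppress=True)
def cam(n,obs=None):
    i=r.camera_info(n);f=200/np.tan(np.radians(i["vertical_fov"])/2)
    if n=="wrist":
        T=np.eye(4);T[:3,:3]=R.from_rotvec(obs["orientation"]).as_matrix();T[:3,3]=obs["tcp_pos"];T=T@i["T_tool_cam"]
    else:T=i["cam_to_world"]
    return f,i["cx"],i["cy"],T
def cloud(d,c):
    f,cx,cy,T=c;v,u=np.mgrid[:400,:640]
    P=np.stack([(u-cx)/f*d,-(v-cy)/f*d,-d],-1)
    return P@T[:3,:3].T+T[:3,3]
def plane(uv,c,z):
    f,cx,cy,T=c;uv=np.atleast_2d(uv).astype(float)
    D=np.stack([(uv[:,0]-cx)/f,-(uv[:,1]-cy)/f,-np.ones(len(uv))],-1)@T[:3,:3].T
    return T[:3,3]+D*((z-T[2,3])/D[:,2])[:,None]
def proj(X,c):
    f,cx,cy,T=c;p=(np.atleast_2d(X)-T[:3,3])@T[:3,:3]
    return np.stack([cx+f*p[:,0]/-p[:,2],cy-f*p[:,1]/-p[:,2]],-1)
E
python3 - <<'E'
from h import *
z=np.load("top0.npz");d=z["d"];p=z["p"];c=cam("top");W=cloud(d,c)
t=W[205:215,250:262];print("table z",np.median(t[...,2]), W[280:285,200:205,2].mean())
for n,(u,v) in dict(a=(231,217),b=(278,231),c=(270,260)).items():
    w=W[v-14:v+14,u-14:u+14];m=(p[v-14:v+14,u-14:u+14].min(-1)>150)&(w[...,2]>.008)
    print(n,m.sum(),np.percentile(w[m][:,2],[5,25,50,75,95]));top=w[m];top=top[top[:,2]>np.percentile(top[:,2],60)-.004]
    ys,xs=np.where(m);print(" px",xs.mean()+u-14,ys.mean()+v-14,top.mean(0),cv2.minAreaRect((top[:,:2]*1000).astype(np.float32)))
# rack: red grip, blue strips
hsv=cv2.cvtColor(p,cv2.COLOR_BGR2HSV);s=np.zeros((400,640),bool);s[170:285,355:460]=1
for nm,m in (("blue",(hsv[...,0]>95)&(hsv[...,0]<125)&(hsv[...,1]>130)&(hsv[...,2]>80)),("red",((hsv[...,0]<8)|(hsv[...,0]>172))&(hsv[...,1]>150)&(hsv[...,2]>80)),("white",p.min(-1)>190)):
    k,l,st,ce=cv2.connectedComponentsWithStats((m&s).astype(np.uint8))
    for i in range(1,k):
        if st[i,4]>8:print(nm,ce[i],st[i],np.median(W[l==i],0))
sc=cv2.resize(p[165:290,160:460],None,fx=2.6,fy=2.6,interpolation=cv2.INTER_CUBIC);cv2.imwrite("pics/crop.png",sc)
E
```

```text
table z -0.0008150101499929674 -0.00032639717197438853
a 63 [0.0188 0.0217 0.0237 0.0254 0.0274]
 px 230.76190476190476 217.3968253968254 [0.5575 0.1335 0.046 ] ((467.45330810546875, 44.94140625), (287.3338623046875, 31.76910400390625), 44.69853973388672)
b 63 [0.0355 0.0374 0.0388 0.0403 0.0422]
 px 277.6190476190476 229.984126984127 [0.5267 0.0297 0.039 ] ((526.961669921875, 30.159183502197266), (34.274208068847656, 8.752008438110352), 81.88887023925781)
c 67 [0.026  0.0276 0.0297 0.0311 0.0339]
 px 268.1940298507463 259.6119402985075 [0.4582 0.0495 0.0668] ((417.61553955078125, 2.4351425170898438), (154.8845672607422, 32.39518356323242), 48.48794174194336)
blue [427.0714 194.5179] [417 186  18  14  56] [ 0.587  -0.3052  0.079 ]
blue [376.7  204.19] [370 200  15  10 100] [ 0.5803 -0.1972  0.0285]
blue [432.4079 220.75  ] [423 214  18  13  76] [ 0.5265 -0.3115  0.0792]
blue [381.9905 230.8571] [375 226  15  10 105] [ 0.5184 -0.2061  0.0297]
blue [438.642  248.5309] [428 242  20  13  81] [ 0.465  -0.321   0.0788]
blue [387.2804 257.8692] [380 253  15  10 107] [ 0.4571 -0.2139  0.0295]
red [408.3415 208.7561] [405 206   8   6  41] [ 0.556  -0.2559  0.0961]
white [366. 170.] [355 170  23   1  23] [ 0.6645 -0.1785  0.0211]
white [406.5618 225.3939] [396 186  21  79 429] [ 0.5242 -0.2553  0.0689]
white [422.32   190.6933] [414 187  17   8  75] [ 0.5924 -0.2889  0.103 ]
white [410.25 204.25] [407 203   6   4  12] [ 0.5704 -0.2677  0.0705]
white [428.8421 219.0526] [421 216  17   8  76] [ 0.531  -0.2983  0.0979]
white [433.5185 247.2346] [425 244  18   8  81] [ 0.4684 -0.3009  0.1118]
```

View pics/crop.png

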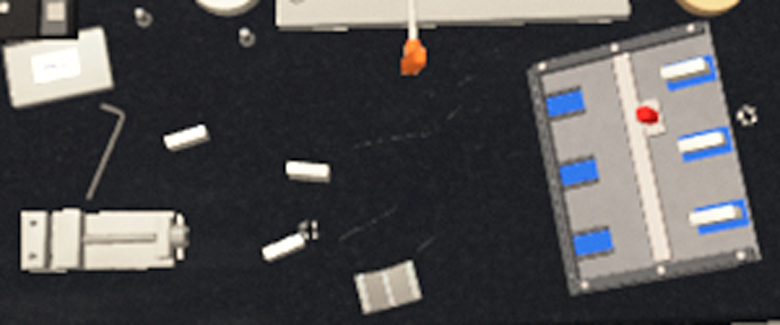

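The crop and depth give the tops: the left block is short (24 mm), the upper middle one tall (40 mm), the lower middle one medium (30 mm). By sample height, the far lane is medium, the middle lane short and the near lane tall. I'll move the wrist camera over the rack to refine this.

servo_tool(
  commands=[
    [0,0,7,25,33,3,0],
    [0,0,14,50,66,6,0],
    [0,0,21,75,99,9,0],
    [0,0,28,100,132,12,0],
    [0,0,35,125,165,15,0],
  ],
)

```text
clock: 0.57
tcp_pos: [0.3121, -0.4819, 0.2463]
orientation: [-2.831, -1.361, 0.0]
contact_force: [1.1, 0.5, 0.2]
grip_width: 0.0854
gripper_force: 0.0
```

servo_tool(
  commands=[
    [0,0,7,25,33,3,0],
    [0,0,14,50,66,6,0],
    [0,0,21,75,99,9,0],
    [0,0,28,100,132,12,0],
    [0,0,35,125,165,15,0],
  ],
)

```text
clock: 0.98
tcp_pos: [0.437, -0.317, 0.2615]
orientation: [2.291, 2.15, -0.0]
contact_force: [0.9, 0.0, 0.7]
grip_width: 0.0854
gripper_force: 0.0
```

servo_tool(
  commands=[
    [0,0,4,25,33,3,0],
    [0,0,8,50,66,6,0],
    [0,0,11,65,80,9,0],
    [0,0,11,65,80,9,0],
    [0,0,11,65,80,9,0],
  ],
)

```text
clock: 1.4
tcp_pos: [0.502, -0.2379, 0.2702]
orientation: [-2.078, -2.356, -0.0]
contact_force: [0.0, -1.0, 0.7]
grip_width: 0.0853
gripper_force: 0.0
```

Run:
```python
from h import *
o=r.get_obs();p,d=r.grab_frame("wrist");c=cam("wrist",o);np.savez("w1.npz",p=p,d=d,T=c[3]);cv2.imwrite("pics/w1.png",p)
W=cloud(d,c);print(o["tcp_pos"],o["joints"])
hsv=cv2.cvtColor(p,cv2.COLOR_BGR2HSV)
for nm,m in (("blue",(hsv[...,0]>95)&(hsv[...,0]<125)&(hsv[...,1]>130)&(hsv[...,2]>60)),("red",((hsv[...,0]<8)|(hsv[...,0]>172))&(hsv[...,1]>150)&(hsv[...,2]>80)),("white",p.min(-1)>190)):
    k,l,st,ce=cv2.connectedComponentsWithStats(m.astype(np.uint8))
    for i in range(1,k):
        if st[i,4]>60:
            q=W[l==i];print(nm,ce[i],st[i],q.mean(0),np.median(q,0))
```

```text
[ 0.502  -0.2379  0.2702] [ 0.7083  0.2809 -0.4584  1.7737  0.1367  1.1185  0.3305]
blue [392.8147 144.0767] [387 131  13  27 313] [ 0.5812 -0.1972  0.029 ] [ 0.5811 -0.1975  0.029 ]
blue [291.4669 145.0861] [286 133  12  26 302] [ 0.4583 -0.2136  0.0302] [ 0.4582 -0.2137  0.0289]
blue [342.  144.5] [336 132  13  26 338] [ 0.5195 -0.2053  0.0301] [ 0.5195 -0.2053  0.0287]
blue [297.1582 239.1071] [282 221  19  35 196] [ 0.4793 -0.3148  0.0792] [ 0.4797 -0.3156  0.0776]
blue [343.0104 237.09  ] [335 220  19  35 289] [ 0.5326 -0.3067  0.0766] [ 0.5286 -0.3065  0.0764]
blue [390.8974 238.3538] [387 220  20  35 195] [ 0.5875 -0.2995  0.0811] [ 0.5874 -0.3017  0.0782]
red [373.9298 201.6404] [367 196  13  13 114] [ 0.5571 -0.2533  0.0966] [ 0.5572 -0.2525  0.0981]
white [23.3715 31.7358] [   0    0   51   66 2915] [ 0.1278 -0.1245  0.0007] [ 0.1268 -0.1247 -0.001 ]
white [519.329  25.003] [ 474    0   90   42 1313] [ 0.6968 -0.0514  0.0249] [ 0.6985 -0.051   0.0207]
white [564.6688  39.6178] [556  33  19  15 157] [ 0.7357 -0.0656  0.049 ] [ 0.7361 -0.0652  0.0467]
white [540.6463 145.5901
[... 395 characters left out ...]
e [344.7842 237.3201] [341 221   9  33 278] [ 0.5321 -0.2977  0.0977] [ 0.532  -0.2979  0.0974]
white [402.6939 236.3061] [398 220  11  34 294] [ 0.5939 -0.2868  0.1019] [ 0.5933 -0.2871  0.1027]
white [192.427  307.7079] [184 304  14  10  89] [ 0.4557 -0.2335  0.3211] [ 0.4554 -0.2343  0.3201]
white [456.8495 307.7849] [452 304  15  10  93] [ 0.5462 -0.2221  0.3212] [ 0.5466 -0.2228  0.3201]
white [424.7846 339.6769] [417 324  16  34 195] [ 0.7238 -0.5443 -0.0502] [ 0.7282 -0.5512 -0.0609]
white [617.097  361.6216] [ 577  336   63   63 1887] [ 1.104  -0.5572 -0.0595] [ 1.1083 -0.553  -0.061 ]
white [499.5301 395.4962] [483 389  37  11 266] [ 0.8586 -0.6085 -0.0055] [ 0.8613 -0.6128 -0.0105]
```

View pics/w1.png

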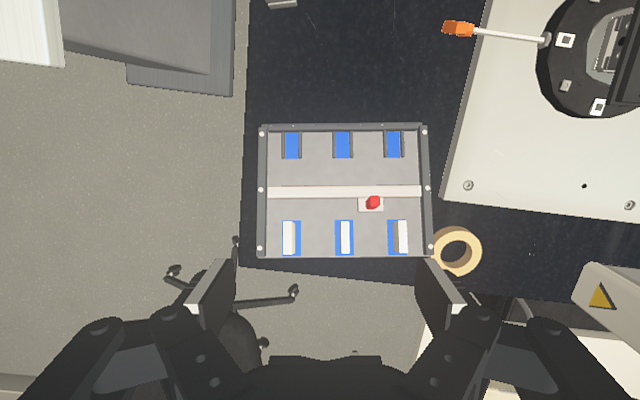

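The wrist view shows all three strips (292,145), (342,145), (393,144), the samples, and the red grip (374,202). Lane positions are consistent with the top view. Next, the blocks from closer.

servo_tool(
  commands=[
    [0,0,0,0,40,-5,0],
    [0,0,0,0,80,-15,0],
    [0,0,0,0,120,-25,0],
    [0,0,0,0,160,-35,0],
    [0,0,0,0,200,-45,0],
  ],
)

```text
clock: 1.87
tcp_pos: [0.5005, -0.0397, 0.2247]
orientation: [2.087, 2.348, -0.002]
contact_force: [0.7, -0.4, 0.2]
grip_width: 0.0854
gripper_force: 0.0
```

servo_tool(
  commands=[
    [0,0,-2,0,40,-10,0],
    [0,0,-4,0,80,-20,0],
    [0,0,-6,0,120,-35,0],
    [0,0,-6,0,130,-45,0],
    [0,0,-6,0,130,-45,0],
  ],
)

```text
clock: 2.28
tcp_pos: [0.4998, 0.0929, 0.1783]
orientation: [-2.196, -2.243, 0.004]
contact_force: [0.2, -0.1, -0.2]
grip_width: 0.0856
gripper_force: 0.0
```

Run:
```python
from h import *
o=r.get_obs();p,d=r.grab_frame("wrist");c=cam("wrist",o);np.savez("w2.npz",p=p,d=d,T=c[3]);cv2.imwrite("pics/w2.png",p)
W=cloud(d,c);print(o["tcp_pos"],o["orientation"],o["joints"],np.median(W[:60,300:360,2]))
for n,x in dict(tall=(.5267,.0297,.04),short=(.552,.134,.024),med=(.458,.0495,.03)).items(): print(n,proj(x,c))
hgt=W[...,2];m=((hgt>.015)&(hgt<.048)&(p.min(-1)>90)).astype(np.uint8)
k,l,st,ce=cv2.connectedComponentsWithStats(m)
for i in range(1,k):
    if 150<st[i,4]<4000:
        q=W[l==i];zt=np.percentile(q[:,2],80);t=q[q[:,2]>zt-.004];print(ce[i],st[i],"z",zt,cv2.minAreaRect((t[:,:2]*1000).astype(np.float32)),t.mean(0))
```

```text
[0.4998 0.0929 0.1783] [-2.1963 -2.2426  0.0036] [ 0.1997  0.3283 -0.6029  1.9683  0.2307  0.916  -0.4995] 0.0012682384729101603
tall [[350.6276 252.1103]]
short [[380.9987 145.3265]]
med [[282.7662 228.5328]]
[298.5926  31.0361] [ 268    0   61  111 2852] z 0.03952132669006382 ((475.18994140625, 237.40769958496094), (22.577667236328125, 48.066768646240234), 89.88636016845703) [0.4753 0.2372 0.0391]
[299.5948 125.3268] [280 112  40  30 970] z 0.0324262508796484 ((475.412109375, 149.7646484375), (25.50392723083496, 35.40243911743164), 89.67284393310547) [0.4756 0.1521 0.0316]
[392.2579 139.9878] [384 121  18  39 411] z 0.023671447502371434 ((563.2794799804688, 138.477294921875), (9.204751014709473, 35.095577239990234), 16.044492721557617) [0.5629 0.1388 0.0231]
[540.4432 177.7698] [ 502  143   77   71 3154] z 0.02168330499889779 ((713.4405517578125, 103.06732940673828), (71.52877044677734, 71.42556762695312), 60.05855178833008) [0.7127 0.1045 0.021 ]
[288.8843 222.1783] [278 204  22  37 415] z 0.029483749149432904 ((463.5068054199219, 53.67577362060547), (9.141454696655273, 35.3174896
[... 311 characters left out ...]
425.40130615234375, -35.79108810424805), (32.14319610595703, 51.35702896118164), 13.09070873260498) [ 0.4266 -0.0367  0.0358]
[616.2011 290.0582] [607 282  20  17 189] z 0.047299019154061074 ((799.0985107421875, -4.591462135314941), (20.747196197509766, 18.50547981262207), 87.84320068359375) [ 0.7972 -0.0038  0.0464]
[602.4187 319.5813] [570 308  68  33 566] z 0.04761821241896769 ((794.3839721679688, -42.15141296386719), (67.99799346923828, 31.458541870117188), 19.909555435180664) [ 0.7926 -0.0395  0.047 ]
[500.1951 391.2852] [483 379  37  21 533] z 0.020779119351717 ((729.1068115234375, -166.4058074951172), (32.80265808105469, 46.43736267089844), 87.87561798095703) [ 0.7248 -0.1689  0.0203]
```

View pics/w2.png

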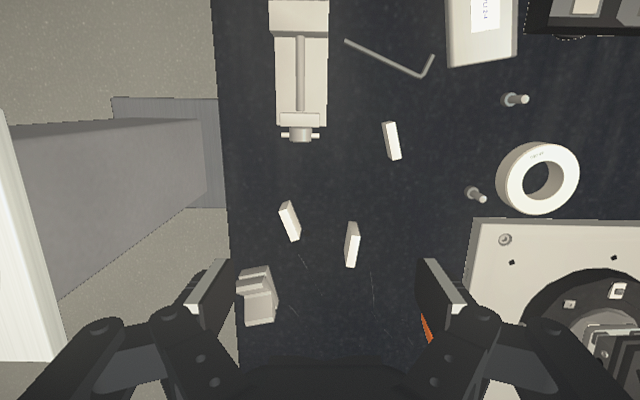

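The wrist view shows the tall block at (352,246), medium at (289,222) and short at (392,140). Measured sizes match (35x9 mm). Taking the tall one first.

servo_tool(
  commands=[
    [0,0,-4,15,-30,-40,0.4],
    [0,0,-7,28,-62,-75,0.45],
    [0,0,-7,28,-62,-108,0.45],
    [0,0,-7,28,-62,-108,0.45],
    [0,0,-7,28,-62,-108,0.45],
  ],
  force=40,
)

```text
clock: 2.75
tcp_pos: [0.5277, 0.0253, 0.0704]
orientation: [-2.338, -2.095, 0.008]
contact_force: [-0.3, 1.3, 1.0]
grip_width: 0.0474
gripper_force: 0.0
```

```bash
cat >> h.py <<'E'
def st():
    o=r.get_obs();M=R.from_rotvec(o["orientation"]).as_matrix()
    print("clk %.2f"%o["clock"],"tcp mm",o["tcp_pos"]*1000,"toolx",np.degrees(np.arctan2(M[1,0],M[0,0])),"tooly",np.degrees(np.arctan2(M[1,1],M[0,1])),"z",M[:,2],"w",o["grip_width"],"gf",o["gripper_force"],"F",o["contact_force"]);return o
E
python3 -c "
from h import *
st()"
```

```text
clk 2.75 tcp mm [527.7431  25.3298  70.4358] toolx 83.7224376854027 tooly -6.278247229475202 z [-0.0053 -0.0018 -1.    ] w 0.0474106494331025 gf 0.0 F [-0.3172  1.2779  1.0048]
```

servo_tool(
  commands=[
    [0,0,0,0,0,0,0.45],
    [0,0,0,0,0,-30,0.45],
    [0,0,0,0,0,-45,0.45],
    [0,0,0,0,0,-45,0.45],
  ],
)

```text
clock: 3.08
tcp_pos: [0.529, 0.0297, 0.0275]
orientation: [-2.333, -2.104, 0.001]
contact_force: [-0.6, -0.2, 0.1]
grip_width: 0.047
gripper_force: 0.0
```

```bash
python3 -c "
from h import *
st()"
```

```text
clk 3.08 tcp mm [528.9796  29.7023  27.4627] toolx 84.0878073242079 tooly -5.912195405396706 z [-0.0005 -0.     -1.    ] w 0.04698182295526031 gf 0.0 F [-0.5759 -0.205   0.0838]
```

servo_tool(
  commands=[
    [0,0,-0.7,0,1,-15,0.45],
    [0,0,-0.7,0,1,-15,0.7],
    [0,0,-0.7,0,1,-15,1],
    [0,0,-0.7,0,1,-15,1],
    [0,0,-0.7,0,1,-15,1],
  ],
  force=40,
)

```text
clock: 3.5
tcp_pos: [0.5306, 0.0306, 0.0143]
orientation: [2.345, 2.088, 0.003]
contact_force: [-1.8, 0.6, 8.7]
grip_width: 0.0079
gripper_force: 41.1
```

servo_tool(
  commands=[
    [0,0,0,0,0,0,1],
    [0,0,0,0,0,0,1],
  ],
)

```text
clock: 3.67
tcp_pos: [0.5306, 0.0306, 0.0143]
orientation: [2.345, 2.088, 0.003]
contact_force: [-1.7, -0.1, 8.3]
grip_width: 0.0082
gripper_force: 41.1
```

```bash
python3 -c "
from h import *
st()"
```

```text
clk 3.67 tcp mm [530.5831  30.5673  14.2631] toolx 83.3424238984358 tooly -6.657632847801451 z [ 0.0026  0.0001 -1.    ] w 0.008183487938091595 gf 41.117892265319824 F [-1.7398 -0.0717  8.2734]
```

servo_tool(
  commands=[
    [0,0,0,0,0,8,1],
    [0,0,0,0,0,30,1],
    [0,0,0,0,0,65,1],
    [0,0,0,0,0,100,1],
    [0,0,0,0,0,100,1],
  ],
)

```text
clock: 4.08
tcp_pos: [0.5335, 0.0312, 0.1193]
orientation: [2.342, 2.084, 0.013]
contact_force: [0.5, 0.6, -1.3]
grip_width: 0.0082
gripper_force: 39.8
```

```bash
cat >> h.py <<'E'
e=np.array([.9912,.1323,0]);u=np.array([.1323,-.9912,0]);C,S=np.cos(np.radians(25)),np.sin(np.radians(25))
s=C*u+[0,0,S];n=-S*u+[0,0,C];RT=np.stack([-s,e,-n],-1)
LIP=dict(med=np.array([.5815,-.1985,.0288]),short=np.array([.5197,-.2068,.0288]),tall=np.array([.459,-.215,.0285]))
def goal(k,up,tcp,ec=.0012,sc=.005):
    o=st();G=LIP[k]+ec*e+sc*s+(up+tcp)*n
    t=(R.from_matrix(RT)*R.from_rotvec(o["orientation"]).inv()).as_rotvec(degrees=True)
    print("goal",G*1000,"turn",t,np.linalg.norm(t),"shift mm",(G-o["tcp_pos"])*1000);return o
E
python3 -c "
from h import *
print(np.linalg.det(RT));goal('tall',.03,.0143)"
```

```text
0.9999807299999999
clk 4.08 tcp mm [533.501   31.1956 119.2889] toolx 83.34155084363336 tooly -6.659729419653332 z [ 0.0107  0.0009 -0.9999] w 0.008167258175370302 gf 39.75314676761627 F [ 0.4572  0.6467 -1.2912]
goal [ 458.312  -200.7757   70.7625] turn [-25.1887   0.3861  13.9007] 28.772328555107098 shift mm [ -75.1889 -231.9713  -48.5263]
```

servo_tool(
  commands=[
    [-5,0,2.8,-15,-38,0,1],
    [-10,0,5.6,-28,-76,0,1],
    [-15,0,8.4,-40,-114,0,1],
    [-20,0,11.2,-52,-152,0,1],
    [-25.2,0.4,13.9,-64,-190,-10,1],
  ],
)

```text
clock: 4.5
tcp_pos: [0.4665, -0.1614, 0.1048]
orientation: [1.833, 2.092, -0.419]
contact_force: [1.4, -1.4, -2.6]
grip_width: 0.0087
gripper_force: 39.6
```

servo_tool(
  commands=[
    [0,0,0,-5,-20,-15,1],
    [0,0,0,-11,-42,-38,1],
    [0,0,0,-11,-42,-38,1],
    [0,0,0,-11,-42,-38,1],
  ],
)

```text
clock: 4.83
tcp_pos: [0.4529, -0.2028, 0.0638]
orientation: [1.842, 2.095, -0.424]
contact_force: [0.4, 0.9, -1.2]
grip_width: 0.0084
gripper_force: 39.6
```

```bash
python3 -c "
from h import *
o=goal('tall',.01,.0143);print(o['joints'])
p,d=r.grab_frame('wrist');cv2.imwrite('pics/w3.png',p)"
```

```text
clk 4.83 tcp mm [ 452.8551 -202.7664   63.7548] toolx 97.5220324138659 tooly 7.199193870823651 z [ 0.0424 -0.4227 -0.9053] w 0.00841997646181899 gf 39.57597613334656 F [ 0.4017  0.9448 -1.2369]
goal [ 459.4303 -209.1537   52.6364] turn [ 0.2157 -0.6661  0.4026] 0.8076627398318978 shift mm [  6.5752  -6.3872 -11.1185]
[ 0.2166  0.4367 -0.2496  2.2286  0.9507  0.6857 -0.6933]
```

View pics/w3.png

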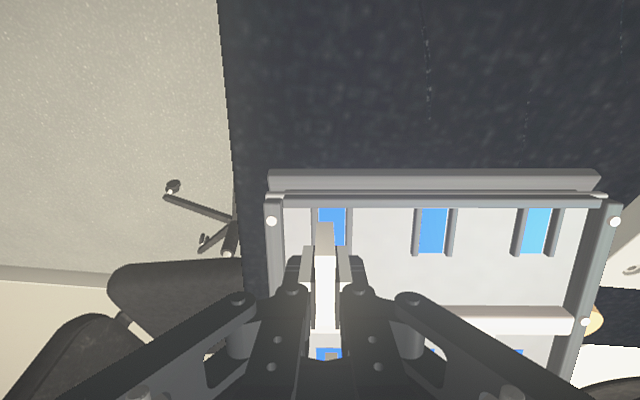

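The held block is between the pads at about (324,270), with its near-lane strip at (334,225) and the other strips at (433,230) and (537,230). I'll re-measure the strips from this closer view while moving to a 10 mm hover.

servo_tool(
  commands=[
    [0.2,-0.7,0.4,4,-3,-4,1],
    [0.2,-0.7,0.4,7,-6,-7,1],
    [0.2,-0.7,0.4,7,-6,-11,1],
    [0.2,-0.7,0.4,7,-6,-11,1],
    [0.2,-0.7,0.4,7,-6,-11,1],
  ],
)

```text
clock: 5.3
tcp_pos: [0.4615, -0.2075, 0.0532]
orientation: [1.831, 2.096, -0.403]
contact_force: [-0.3, 0.3, -2.1]
grip_width: 0.008
gripper_force: 39.6
```

```bash
cat >> h.py <<'E'
def rack(save=None):
    o=r.get_obs();p,d=r.grab_frame("wrist");c=cam("wrist",o);W=cloud(d,c)
    if save:cv2.imwrite(save,p)
    hsv=cv2.cvtColor(p,cv2.COLOR_BGR2HSV);m=(hsv[...,0]>90)&(hsv[...,0]<125)&(hsv[...,1]>80)&(hsv[...,2]>60)
    k,l,t,ce=cv2.connectedComponentsWithStats(m.astype(np.uint8))
    for i in range(1,k):
        if t[i,4]>150:
            q=W[l==i];q0=LIP["short"];qq=(q-q0)@np.stack([s,e,n],-1)
            print(ce[i],t[i,4],"rel mid lip: s %s e %s n %s mm"%tuple(np.round(np.percentile(qq[:,j],[2,50,98])*1000,1) for j in range(3)))
    return p,W,o,c
E
python3 -c "
from h import *
goal('tall',.0,.0143);p,W,o,c=rack('pics/w4.png')
# held block: bright patch
m=(p[200:300,300:350].min(-1)>0)
q=W[200:330,290:360].reshape(-1,3);z=(q-o['tcp_pos'])@R.from_rotvec(o['orientation']).as_matrix()
k=(abs(z[:,1])<.012)&(z[:,2]<.016)&(z[:,2]>-.03)&(abs(z[:,0])<.03)
for j in range(3):print(np.round(np.percentile(z[k][:,j],[2,25,50,75,98])*1000,1))
"
```

```text
clk 5.30 tcp mm [ 461.5304 -207.454    53.1727] toolx 97.686980154136 tooly 7.759647086580706 z [ 0.0595 -0.4187 -0.9062] w 0.007959100144591285 gf 39.646005034446716 F [-0.2745  0.2689 -2.0531]
goal [ 459.9894 -213.3426   43.5733] turn [-0.0041  0.1566 -0.157 ] 0.22179064931925008 shift mm [-1.541  -5.8887 -9.5994]
[423.69   236.7385] 1216 rel mid lip: s [-13.6   0.3  15.4] e [-6.8  0.5  7.7] n [-0.6  0.6  1.9] mm
[531.3992 235.8281] 1047 rel mid lip: s [-14.1  -0.3  14.7] e [57.1 63.4 69.8] n [-0.6  0.7  1.8] mm
[312.4767 226.2422] 516 rel mid lip: s [-13.8  -8.1   4.7] e [-69.8 -65.3 -55. ] n [-0.6  0.6 28.5] mm
[-15.7   4.3  11.7  17.2  26.5]
[-10.9  -3.2  -0.    3.5  10.7]
[-28.5 -25.2 -23.7  -7.1  15.5]
```

servo_tool(
  commands=[
    [0,0,0,-1,-3,-4,1],
    [0,0.1,-0.2,-2,-5,-7,1],
    [0,0.1,-0.2,-2,-5,-7,1],
    [0,0.1,-0.2,-2,-5,-7,1],
  ],
)

```text
clock: 5.68
tcp_pos: [0.4591, -0.213, 0.046]
orientation: [1.836, 2.094, -0.407]
contact_force: [-0.4, -0.2, -2.6]
grip_width: 0.0083
gripper_force: 39.6
```

servo_tool(
  commands=[
    [0,0,0,0,-0.5,-1,1],
    [0,0,0,0,-0.5,-1,1],
    [0,0,0,0,-0.5,-1,1],
  ],
)

```text
clock: 5.93
tcp_pos: [0.4595, -0.2132, 0.0453]
orientation: [1.835, 2.094, -0.406]
contact_force: [-0.0, 0.2, -1.0]
grip_width: 0.0084
gripper_force: 39.6
```

servo_tool(
  commands=[
    [0,0,0,0,-0.5,-1,1],
    [0,0,0,0,-0.5,-1,1],
    [0,0,0,0,-0.5,-1,1],
  ],
)

```text
clock: 6.18
tcp_pos: [0.4597, -0.2135, 0.0448]
orientation: [1.835, 2.093, -0.405]
contact_force: [-2.4, 3.8, 5.5]
grip_width: 0.0086
gripper_force: 40.8
```

```bash
python3 -c "
from h import *
goal('tall',.0,.0143,.0008)"
```

```text
clk 6.18 tcp mm [ 459.6539 -213.4672   44.8433] toolx 97.50846632156401 tooly 7.55557193373646 z [ 0.0572 -0.4194 -0.906 ] w 0.008588483770350562 gf 40.81521213054657 F [-2.374   3.7558  5.4566]
goal [ 459.5929 -213.3956   43.5733] turn [0.027  0.1053 0.0471] 0.11846857476473321 shift mm [-0.061   0.0716 -1.27  ]
```

servo_tool(
  commands=[
    [0,0,0,0,0,0,0.85],
    [0,0,0,0,0,0,0.75],
    [0,0,0,0,0,0,0.72],
    [0,0,0,0,0,0,0.72],
  ],
)

```text
clock: 6.52
tcp_pos: [0.4595, -0.2139, 0.0443]
orientation: [1.835, 2.093, -0.406]
contact_force: [0.3, 0.1, 0.2]
grip_width: 0.0241
gripper_force: 0.0
```

servo_tool(
  commands=[
    [0,0,0,0,2,4,0.72],
    [0,0,0,-1,9,18,0.72],
    [0,0,0,-2,17,36,0.72],
    [0,0,0,-4,27,60,0.72],
    [0,0,0,-4,27,60,0.72],
  ],
)

```text
clock: 6.93
tcp_pos: [0.4576, -0.185, 0.1077]
orientation: [1.832, 2.092, -0.4]
contact_force: [0.7, 0.0, 1.0]
grip_width: 0.0237
gripper_force: 0.0
```

```bash
cat >> h.py <<'E'
def chk(save=None):
    """placed blocks: top faces in wrist depth, relative to each lip target"""
    p,W,o,c=rack(save)
    for k,h in dict(tall=.04,short=.024,med=.03).items():
        q=(W.reshape(-1,3)-LIP[k])@np.stack([s,e,n],-1)
        g=(abs(q[:,0])<.032)&(abs(q[:,1])<.012)&(abs(q[:,2]-h)<.003)
        if g.sum()>60:
            b=cv2.minAreaRect((q[g][:,:2]*1000).astype(np.float32));print(k,g.sum(),"top rect (s,e)",np.round(b[0],1),np.round(b[1],1),"ang %.1f"%b[2],"n %.1f"%(1000*np.median(q[g][:,2])))
E
python3 -c "
from h import *
st();chk('pics/w5.png')"
```

```text
clk 6.93 tcp mm [ 457.5908 -185.0126  107.7081] toolx 97.493040405845 tooly 7.666298432003807 z [ 0.0623 -0.4187 -0.906 ] w 0.02369198950225052 gf 0.0 F [0.7485 0.0172 0.9877]
[316.2911 197.611 ] 347 rel mid lip: s [-14.8  -5.6  15. ] e [-69.9 -66.7 -54.6] n [-0.7  0.6 14.2] mm
[400.8599 201.0459] 785 rel mid lip: s [-14.7  -0.4  14.9] e [-7.3  0.3  7.7] n [-0.8  0.6  1.9] mm
[482.771  200.5789] 703 rel mid lip: s [-14.9  -0.7  14.7] e [56.1 62.8 69.6] n [-0.7  0.6  1.8] mm
[321.1535 321.8972] 632 rel mid lip: s [ 91.3 108.2 132.3] e [-72.5 -57.1 -51. ] n [-0.7  0.5 29.4] mm
tall 724 top rect (s,e) [5.6 0.8] [35.7  8.9] ang 0.0 n 40.5
```

View pics/w5.png

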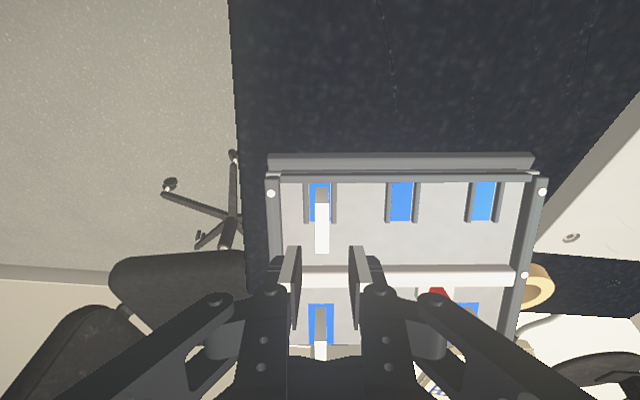

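The tall block stands between its rails at (321,220), about 5.6 mm above the lip and square. Next the medium block.

```bash
cat >> h.py <<'E'
B=dict(med=(.4635,.0537,20.35),short=(.5633,.1385,16.04))
def pick(k,z):
    o=st();x,y,a=B[k];a=np.radians(a);M=np.array([[-np.sin(a),np.cos(a),0],[np.cos(a),np.sin(a),0],[0,0,-1.]])
    t=(R.from_matrix(M)*R.from_rotvec(o["orientation"]).inv()).as_rotvec(degrees=True)
    print("turn",t,np.linalg.norm(t),"shift",(np.array([x,y,z])-o["tcp_pos"])*1000)
E
python3 -c "
from h import *
pick('med',.08)"
```

```text
clk 6.98 tcp mm [ 457.0363 -185.9169  106.3381] toolx 97.46642937386963 tooly 7.61444308929793 z [ 0.0611 -0.419  -0.9059] w 0.023627415098519833 gf 0.0 F [-0.9681 -0.0796  0.7668]
turn [24.2812  6.3678 12.6009] 28.087553370808816 shift [  6.4637 239.6169 -26.3381]
```

servo_tool(
  commands=[
    [4.8,1.3,2.5,0,38,0,0.6],
    [9.7,2.5,5,2,78,0,0.5],
    [14.5,3.8,7.5,4,118,-5,0.45],
    [19.4,5.1,10,5,158,-10,0.45],
    [24.3,6.4,12.6,6,198,-20,0.45],
  ],
)

```text
clock: 7.4
tcp_pos: [0.4619, 0.0127, 0.0848]
orientation: [-1.789, -2.577, 0.0]
contact_force: [0.4, 0.4, -0.2]
grip_width: 0.0471
gripper_force: 0.0
```

servo_tool(
  commands=[
    [0,0,0,0,38,-6,0.45],
    [0,0,0,0,41,-6,0.45],
    [0,0,0,0,41,-6,0.45],
    [0,0,0,0,41,-6,0.45],
  ],
)

```text
clock: 7.73
tcp_pos: [0.4609, 0.0516, 0.0777]
orientation: [-1.79, -2.576, 0.008]
contact_force: [0.7, 0.3, 0.9]
grip_width: 0.047
gripper_force: 0.0
```

```bash
python3 -c "
from h import *
pick('med',.010)
o=r.get_obs();p,d=r.grab_frame('wrist');c=cam('wrist',o);q=cloud(d,c)[(p.min(-1)>90)]
for k,h in dict(med=.03,short=.024).items():
    g=q[(abs(q[:,2]-h+.0005)<.003)&(np.hypot(q[:,0]-B[k][0],q[:,1]-B[k][1])<.03)];print(k,len(g),cv2.minAreaRect((g[:,:2]*1000).astype(np.float32)))
"
```

```text
clk 7.73 tcp mm [460.9171  51.6345  77.666 ] toolx 110.40944556586358 tooly 20.40970588667988 z [-0.0064 -0.0017 -1.    ] w 0.04697268893068359 gf 0.0 F [0.6584 0.2997 0.9095]
turn [ 0.0945 -0.3677 -0.0596] 0.3842802858769776 shift [  2.5829   2.0655 -67.666 ]
med 644 ((463.26898193359375, 53.31867599487305), (8.141932487487793, 34.99398422241211), 20.749835968017578)
short 915 ((563.0704345703125, 138.10055541992188), (10.473116874694824, 35.00505447387695), 16.82062339782715)
```

servo_tool(
  commands=[
    [0,-0.3,0,1,1,-25,0.45],
    [0,-0.3,0,1,1,-50,0.45],
    [0,-0.3,0,1,1,-60,0.45],
    [0,-0.3,0,1,1,-60,0.45],
  ],
)

```text
clock: 8.12
tcp_pos: [0.4606, 0.0517, 0.0165]
orientation: [-1.794, -2.577, 0.007]
contact_force: [0.2, -0.8, 0.4]
grip_width: 0.0465
gripper_force: 0.0
```

```bash
python3 -c "
from h import *
pick('med',.010)"
```

```text
clk 8.12 tcp mm [460.6389  51.6966  16.4831] toolx 110.32020018382356 tooly 20.320006702926808 z [-0.0042 -0.0023 -1.    ] w 0.04652835950283006 gf 0.0 F [ 0.1854 -0.7728  0.4498]
turn [ 0.1323 -0.2388  0.0299] 0.2746038773040178 shift [ 2.8611  2.0034 -6.4831]
```

servo_tool(
  commands=[
    [0,-0.2,0,2.5,1.8,-6,0.45],
    [0,-0.2,0,2.5,1.8,-6,0.6],
    [0,-0.2,0,2.5,1.8,-6,0.8],
    [0,-0.2,0,2.5,1.8,-6,1],
    [0,-0.2,0,2.5,1.8,-6,1],
  ],
  force=40,
)

```text
clock: 8.53
tcp_pos: [0.4656, 0.055, 0.0132]
orientation: [1.791, 2.575, 0.004]
contact_force: [-1.7, 0.2, 4.8]
grip_width: 0.0076
gripper_force: 41.2
```

servo_tool(
  commands=[
    [0,0,0,0,0,0,1],
    [0,0,0,0,0,0,1],
    [0,0,0,0,0,0,1],
  ],
)

```text
clock: 8.78
tcp_pos: [0.4656, 0.0551, 0.0131]
orientation: [1.791, 2.576, 0.003]
contact_force: [-1.4, -0.1, 7.3]
grip_width: 0.0082
gripper_force: 41.4
```

```bash
python3 -c "
from h import *
pick('med',.010)"
```

```text
clk 8.78 tcp mm [465.5526  55.054   13.1467] toolx 110.38028615040663 tooly 20.380968999623143 z [ 0.0052 -0.0009 -1.    ] w 0.008196960966086625 gf 41.40115678310394 F [-1.4196 -0.1397  7.331 ]
turn [ 0.0509  0.2958 -0.0306] 0.3017448374182618 shift [-2.0526 -1.354  -3.1467]
```

servo_tool(
  commands=[
    [0,0,0,0,0,8,1],
    [0,0,0,0,0,30,1],
    [0,0,0,0,0,65,1],
    [0,0,0,0,0,100,1],
    [0,0,0,0,0,100,1],
  ],
)

```text
clock: 9.2
tcp_pos: [0.4684, 0.0562, 0.1182]
orientation: [1.787, 2.571, 0.012]
contact_force: [1.1, 1.1, -1.4]
grip_width: 0.0077
gripper_force: 40.4
```

```bash
python3 -c "
from h import *
goal('med',.012,.0131,.0006)"
```

```text
clk 9.20 tcp mm [468.3725  56.1858 118.1694] toolx 110.39761324076295 tooly 20.40046806980635 z [ 0.0128  0.0004 -0.9999] w 0.007687086548324657 gf 40.41723668575287 F [ 1.1327  1.0522 -1.4143]
goal [ 581.2908 -192.3979   53.6614] turn [-24.2452  -5.3388 -12.7478] 27.9076765439061 shift mm [ 112.9183 -248.5837  -64.5079]
```

servo_tool(
  commands=[
    [-4.8,-1,-2.5,0,-40,0,1],
    [-9.7,-2.1,-5.1,5,-80,0,1],
    [-14.5,-3.2,-7.6,15,-118,0,1],
    [-19.4,-4.3,-10.2,35,-153,0,1],
    [-24.2,-5.3,-12.7,56,-188,0,1],
  ],
)

```text
clock: 9.62
tcp_pos: [0.5208, -0.1349, 0.1134]
orientation: [1.84, 2.094, -0.418]
contact_force: [-0.2, 0.8, -1.4]
grip_width: 0.0077
gripper_force: 40.4
```

servo_tool(
  commands=[
    [0,0,0,25,-25,-5,1],
    [0,0,0,50,-50,-20,1],
    [0,0,0,56,-60,-50,1],
    [0,0,0,56,-60,-58,1],
    [0,0,0,56,-60,-58,1],
  ],
)

```text
clock: 10.03
tcp_pos: [0.5746, -0.1932, 0.0517]
orientation: [1.843, 2.102, -0.42]
contact_force: [-0.0, 0.5, -1.0]
grip_width: 0.008
gripper_force: 40.3
```

```bash
python3 -c "
from h import *
goal('med',.003,.0131,.0006);rack('pics/w6.png')"
```

```text
clk 10.03 tcp mm [ 574.5781 -193.2431   51.7222] toolx 97.70001662649842 tooly 7.33569618416409 z [ 0.041  -0.4167 -0.9081] w 0.008016339392109294 gf 40.33398628234863 F [-0.0107  0.4923 -0.9565]
goal [ 581.7941 -196.168    45.5046] turn [-0.1507 -0.817   0.2687] 0.8731781232629169 shift mm [ 7.2159 -2.9249 -6.2176]
[227.6949 236.8197] 1226 rel mid lip: s [-13.9  -0.1  14.8] e [-7.6 -0.3  8.7] n [-0.6  0.7  5.8] mm
[338.8123 227.5931] 634 rel mid lip: s [-14.4  -7.6   5.5] e [55.1 64.7 69.9] n [-0.4  0.8 26.5] mm
```

servo_tool(
  commands=[
    [-0.1,-0.8,0.3,4,1,0,1],
    [-0.1,-0.8,0.3,7.2,1,0,1],
    [-0.1,-0.8,0.3,7.2,0,0,1],
    [-0.1,-0.8,0.3,7.2,-2,-3,1],
    [-0.1,-0.8,0.3,7.2,-3,-6,1],
  ],
)

```text
clock: 10.5
tcp_pos: [0.5846, -0.1961, 0.0491]
orientation: [1.831, 2.093, -0.4]
contact_force: [-0.5, 0.6, -1.3]
grip_width: 0.0082
gripper_force: 40.5
```

servo_tool(
  commands=[
    [0,0,0,0,0,0,1],
    [0,0,0,0,0,0,1],
  ],
)

```text
clock: 10.67
tcp_pos: [0.5838, -0.1962, 0.0481]
orientation: [1.832, 2.094, -0.402]
contact_force: [0.1, 0.2, -1.6]
grip_width: 0.0079
gripper_force: 40.5
```

```bash
python3 -c "
from h import *
goal('med',.001,.0131,.0006)"
```

```text
clk 10.67 tcp mm [ 583.7719 -196.1982   48.1442] toolx 97.58426504642193 tooly 7.701439835701061 z [ 0.0606 -0.4188 -0.906 ] w 0.007851782106614177 gf 40.45066952705383 F [ 0.103   0.2039 -1.6286]
goal [ 581.9059 -197.0058   43.692 ] turn [ 0.0018  0.2534 -0.0988] 0.27195024024274217 shift mm [-1.866  -0.8076 -4.4522]
```

servo_tool(
  commands=[
    [0,0.2,-0.1,-1.8,0,0,1],
    [0,0.2,-0.1,-1.8,-0.8,-2.5,1],
    [0,0.2,-0.1,-1.8,-0.8,-2.5,1],
    [0,0.2,-0.1,-1.8,-0.8,-2.5,1],
  ],
)

```text
clock: 11.0
tcp_pos: [0.5822, -0.1968, 0.0456]
orientation: [1.834, 2.095, -0.405]
contact_force: [0.1, -0.3, -2.2]
grip_width: 0.0082
gripper_force: 40.5
```

servo_tool(
  commands=[
    [0,0,0,0,-0.3,-1,1],
    [0,0,0,0,-0.3,-1,1],
    [0,0,0,0,-0.3,-1,1],
  ],
)

```text
clock: 11.25
tcp_pos: [0.5823, -0.1971, 0.0448]
orientation: [1.834, 2.095, -0.405]
contact_force: [-0.3, 0.3, -0.9]
grip_width: 0.0081
gripper_force: 40.5
```

servo_tool(
  commands=[
    [0,0,0,0,-0.3,-1,1],
    [0,0,0,0,-0.3,-1,1],
    [0,0,0,0,-0.3,-1,1],
  ],
)

```text
clock: 11.5
tcp_pos: [0.5825, -0.1972, 0.044]
orientation: [1.834, 2.095, -0.405]
contact_force: [-0.2, 1.3, 1.6]
grip_width: 0.0081
gripper_force: 40.7
```

```bash
python3 -c "
from h import *
goal('med',.000,.0131,.0006)"
```

```text
clk 11.50 tcp mm [ 582.531  -197.2438   44.0229] toolx 97.57875558741067 tooly 7.629698766665435 z [ 0.0578 -0.4188 -0.9062] w 0.008078179467649733 gf 40.72105944156647 F [-0.2219  1.2907  1.5981]
goal [ 581.9618 -197.4247   42.7857] turn [-0.0059  0.1094 -0.0271] 0.11284988150313206 shift mm [-0.5692 -0.1809 -1.2372]
```

Touching (about 3.5 N). One half-millimetre more, then release and retreat.

servo_tool(
  commands=[
    [0,0,0,0,-0.2,-0.5,1],
    [0,0,0,0,-0.2,-0.5,1],
    [0,0,0,0,-0.2,-0.5,0.85],
    [0,0,0,0,-0.2,-0.5,0.75],
    [0,0,0,0,-0.2,-0.5,0.72],
  ],
)

```text
clock: 11.92
tcp_pos: [0.5823, -0.1978, 0.0432]
orientation: [1.834, 2.095, -0.405]
contact_force: [-0.2, -0.3, -0.0]
grip_width: 0.0239
gripper_force: 0.0
```

servo_tool(
  commands=[
    [0,0,0,0,0,0,0.72],
    [0,0,0,0,2,4,0.72],
    [0,0,0,-1,9,18,0.72],
    [0,0,0,-2,17,36,0.72],
    [0,0,0,-4,27,60,0.72],
  ],
)

```text
clock: 12.33
tcp_pos: [0.5774, -0.17, 0.1037]
orientation: [1.835, 2.096, -0.407]
contact_force: [0.4, -0.3, -0.8]
grip_width: 0.0239
gripper_force: 0.0
```

```bash
python3 -c "
from h import *
chk('pics/w7.png');pick('short',.07)"
```

```text
[241.5665 203.8768] 812 rel mid lip: s [-15.   -0.7  14.5] e [-7.7 -0.2  8.5] n [-0.6  0.7  5.4] mm
[321.1144 198.9761] 376 rel mid lip: s [-15.2  -6.7  14.2] e [54.1 57.3 70. ] n [-0.6  0.7  2.7] mm
[324.7984 326.0163] 615 rel mid lip: s [ 91.2 108.8 132.5] e [51.4 63.3 72.8] n [-0.6  0.7  4.2] mm
tall 915 top rect (s,e) [5.5 1. ] [10.5 35.7] ang 89.9 n 40.4
med 698 top rect (s,e) [5.8 1.2] [ 8.9 35.3] ang 89.7 n 30.3
clk 12.38 tcp mm [ 580.56   -167.1459  109.0516] toolx 97.59976744342535 tooly 7.786375107920373 z [ 0.0635 -0.4177 -0.9064] w 0.024105646054753682 gf 0.0 F [1.522  2.3956 4.2688]
turn [24.389   5.5485  8.2096] 26.325020027073244 shift [-17.26   305.6459 -39.0516]
```

servo_tool(
  commands=[
    [4.9,1.1,1.6,-30,25,0,0.6],
    [9.8,2.2,3.3,-55,58,0,0.5],
    [14.6,3.3,4.9,-65,98,0,0.45],
    [19.5,4.4,6.6,-65,139,0,0.45],
    [24.4,5.5,8.2,-65,180,0,0.45],
  ],
)

```text
clock: 12.8
tcp_pos: [0.5129, 0.0116, 0.1054]
orientation: [-1.885, -2.508, 0.002]
contact_force: [-0.3, 0.6, -0.5]
grip_width: 0.0469
gripper_force: 0.0
```

servo_tool(
  commands=[
    [0,0,0,6,40,-5,0.45],
    [0,0,0,18,79,-15,0.45],
    [0,0,0,36,115,-25,0.45],
    [0,0,0,48,126,-39,0.45],
    [0,0,0,48,126,-39,0.45],
  ],
)

```text
clock: 13.22
tcp_pos: [0.5622, 0.1411, 0.0639]
orientation: [-1.88, -2.511, 0.002]
contact_force: [-0.1, -0.4, 0.1]
grip_width: 0.0469
gripper_force: 0.0
```

servo_tool(
  commands=[
    [0,0,0,0,0,0,0.45],
  ],
)

```text
clock: 13.3
tcp_pos: [0.561, 0.137, 0.0645]
orientation: [-1.885, -2.508, 0.007]
contact_force: [0.2, -0.6, -0.2]
grip_width: 0.0473
gripper_force: 0.0
```

```bash
python3 -c "
from h import *
pick('short',.0085)"
```

```text
clk 13.30 tcp mm [560.9919 136.9765  64.4504] toolx 106.15325943479212 tooly 16.15334560954835 z [-0.0059 -0.0014 -1.    ] w 0.04725455630016631 gf 0.0 F [ 0.1556 -0.5581 -0.1537]
turn [ 0.0824 -0.3369 -0.1133] 0.3648240208324884 shift [  2.3081   1.5235 -55.9504]
```

servo_tool(
  commands=[
    [0,-0.3,0,2.3,1.5,-25,0.45],
    [0,-0.3,0,2.3,1.5,-45,0.45],
    [0,-0.3,0,2.3,1.5,-50,0.45],
    [0,-0.3,0,2.3,1.5,-50,0.45],
  ],
)

```text
clock: 13.63
tcp_pos: [0.5624, 0.1355, 0.0138]
orientation: [1.892, 2.508, -0.006]
contact_force: [0.2, -0.4, -0.4]
grip_width: 0.0469
gripper_force: 0.0
```

```bash
python3 -c "
from h import *
pick('short',.008)"
```

```text
clk 13.63 tcp mm [562.4015 135.453   13.833 ] toolx 105.94749244866324 tooly 15.94703922520613 z [-0.0023 -0.0033 -1.    ] w 0.046944334811013316 gf 0.0 F [ 0.2124 -0.3883 -0.3791]
turn [ 0.1887 -0.1324  0.0927] 0.24842350235372143 shift [ 0.8985  3.047  -5.833 ]
```

servo_tool(
  commands=[
    [0,0,0,1,2.5,-6,0.45],
    [0,0,0,1,2.5,-6,0.6],
    [0,0,0,1,2.5,-6,0.8],
    [0,0,0,1,2.5,-6,1],
    [0,0,0,1,2.5,-6,1],
  ],
  force=40,
)

```text
clock: 14.05
tcp_pos: [0.5652, 0.1396, 0.0092]
orientation: [1.89, 2.507, -0.001]
contact_force: [-1.0, -0.6, 4.6]
grip_width: 0.0077
gripper_force: 41.3
```

servo_tool(
  commands=[
    [0,0,0,0,0,0,1],
    [0,0,0,0,0,0,1],
    [0,0,0,0,0,0,1],
  ],
)

```text
clock: 14.3
tcp_pos: [0.5652, 0.1396, 0.0092]
orientation: [1.889, 2.507, -0.001]
contact_force: [-0.3, 0.1, 5.4]
grip_width: 0.0076
gripper_force: 41.5
```

```bash
python3 -c "
from h import *
pick('short',.008)"
```

```text
clk 14.30 tcp mm [565.2    139.575    9.2196] toolx 105.99649789023552 tooly 15.996596299395609 z [ 0.0014 -0.0017 -1.    ] w 0.007585323558901653 gf 41.511667370796204 F [-0.3018  0.0515  5.4375]
turn [0.0962 0.079  0.0435] 0.13179476408184806 shift [-1.9    -1.075  -1.2196]
```

servo_tool(
  commands=[
    [0,0,0,0,0,8,1],
    [0,0,0,0,0,30,1],
    [0,0,0,-5,0,65,1],
    [0,0,0,-20,-15,100,1],
    [0,0,0,-20,-15,100,1],
  ],
)

```text
clock: 14.72
tcp_pos: [0.5459, 0.1237, 0.1142]
orientation: [1.888, 2.503, 0.004]
contact_force: [0.7, -0.8, -1.9]
grip_width: 0.0075
gripper_force: 40.6
```

```bash
python3 -c "
from h import *
goal('short',.025,.0092,.0006)"
```

```text
clk 14.72 tcp mm [545.9387 123.6892 114.2094] toolx 105.95884221722395 tooly 15.960147859698264 z [ 0.0069 -0.0019 -1.    ] w 0.007495168859547768 gf 40.64185559749603 F [ 0.6772 -0.8192 -1.9488]
goal [ 518.982  -196.8859   61.9088] turn [-24.3545  -4.7294  -8.302 ] 26.161634491549233 shift mm [ -26.9566 -320.5751  -52.3006]
```

servo_tool(
  commands=[
    [-4.9,-0.9,-1.6,-15,-36,0,1],
    [-9.7,-1.9,-3.3,-32,-73,0,1],
    [-14.6,-2.8,-5,-42,-112,0,1],
    [-19.5,-3.8,-6.6,-42,-152,0,1],
    [-24.3,-4.7,-8.3,-42,-192,0,1],
  ],
)

```text
clock: 15.13
tcp_pos: [0.502, -0.069, 0.1093]
orientation: [1.837, 2.096, -0.414]
contact_force: [0.8, -0.2, -1.5]
grip_width: 0.008
gripper_force: 40.6
```

servo_tool(
  commands=[
    [0,0,0,4,-38,0,1],
    [0,0,0,10,-75,-5,1],
    [0,0,0,18,-113,-12,1],
    [0,0,0,18,-128,-40,1],
    [0,0,0,18,-128,-50,1],
  ],
)

```text
clock: 15.55
tcp_pos: [0.5183, -0.201, 0.0567]
orientation: [1.847, 2.093, -0.418]
contact_force: [-1.0, -0.4, -0.8]
grip_width: 0.0081
gripper_force: 40.6
```

servo_tool(
  commands=[
    [0,0,0,0,0,0,1],
    [0,0,0,0,0,0,1],
  ],
)

```text
clock: 15.72
tcp_pos: [0.5204, -0.1943, 0.058]
orientation: [1.838, 2.102, -0.412]
contact_force: [0.9, -0.3, -1.1]
grip_width: 0.0082
gripper_force: 40.6
```

```bash
python3 -c "
from h import *
goal('short',.010,.0092,.0006)"
```

```text
clk 15.72 tcp mm [ 520.4082 -194.2572   57.9676] toolx 97.77058032509892 tooly 7.568982132785642 z [ 0.0483 -0.416  -0.9081] w 0.00819779438359876 gf 40.60179054737091 F [ 0.8502 -0.3459 -1.0504]
goal [ 519.8207 -203.1694   48.3142] turn [-0.1824 -0.4653  0.0345] 0.5009908791566163 shift mm [-0.5875 -8.9122 -9.6534]
```

servo_tool(
  commands=[
    [-0.2,-0.5,0,-0.6,-5,-5,1],
    [-0.2,-0.5,0,-0.6,-9,-9.7,1],
    [-0.2,-0.5,0,-0.4,-10.6,-13.3,1],
    [-0.2,-0.5,0,-0.4,-10.6,-13.3,1],
    [-0.2,-0.5,0,-0.4,-10.6,-13.3,1],
  ],
)

```text
clock: 16.13
tcp_pos: [0.5205, -0.2056, 0.0453]
orientation: [1.835, 2.092, -0.406]
contact_force: [0.4, 0.1, 0.1]
grip_width: 0.008
gripper_force: 40.6
```

```bash
python3 -c "
from h import *
goal('short',.001,.0092,.0006)"
```

```text
clk 16.13 tcp mm [ 520.5315 -205.6249   45.2548] toolx 97.47191333758649 tooly 7.524018929689483 z [ 0.0572 -0.42   -0.9057] w 0.007953660600954246 gf 40.60309410095215 F [0.3685 0.0644 0.0623]
goal [ 520.3239 -206.9395   40.1574] turn [0.0623 0.1206 0.0787] 0.1568647741941188 shift mm [-0.2076 -1.3147 -5.0974]
```

servo_tool(
  commands=[
    [0,0.1,0,-0.2,-0.6,-2,1],
    [0,0.1,0,-0.2,-1,-3.5,1],
    [0,0.1,0,-0.2,-1,-3.5,1],
    [0,0.1,0,-0.2,-1,-3.5,1],
  ],
)

```text
clock: 16.47
tcp_pos: [0.52, -0.2071, 0.0414]
orientation: [1.836, 2.093, -0.408]
contact_force: [-0.8, 0.7, -1.4]
grip_width: 0.0081
gripper_force: 40.6
```

servo_tool(
  commands=[
    [0,0,0,0,-0.3,-1,1],
    [0,0,0,0,-0.3,-1,1],
    [0,0,0,0,-0.3,-1,1],
  ],
)

```text
clock: 16.72
tcp_pos: [0.52, -0.2075, 0.0405]
orientation: [1.836, 2.093, -0.408]
contact_force: [0.6, 0.0, -0.2]
grip_width: 0.008
gripper_force: 40.6
```

```bash
python3 -c "
from h import *
goal('short',.000,.0092,.0006)"
```

```text
clk 16.72 tcp mm [ 519.9629 -207.4887   40.4745] toolx 97.48397306046037 tooly 7.481444109250062 z [ 0.0551 -0.4202 -0.9057] w 0.00795615871801064 gf 40.60333549976349 F [ 0.6374  0.02   -0.2477]
goal [ 520.3798 -207.3584   39.2511] turn [0.0756 0.0046 0.1211] 0.14288643304982787 shift mm [ 0.4169  0.1303 -1.2234]
```

servo_tool(
  commands=[
    [0,0,0,0,-0.3,-0.8,1],
    [0,0,0,0,-0.3,-0.8,1],
    [0,0,0,0,-0.3,-0.8,1],
  ],
)

```text
clock: 16.97
tcp_pos: [0.5201, -0.2075, 0.0403]
orientation: [1.835, 2.092, -0.408]
contact_force: [-2.8, 2.5, 6.2]
grip_width: 0.0079
gripper_force: 41.7
```

```bash
python3 -c "
from h import *
goal('short',.000,.0092,.0006)"
```

```text
clk 16.97 tcp mm [ 520.1112 -207.5222   40.3381] toolx 97.48027388980636 tooly 7.488971933654695 z [ 0.0556 -0.4207 -0.9055] w 0.007866294734441878 gf 41.67161464691162 F [-2.7699  2.5161  6.2279]
goal [ 520.3798 -207.3584   39.2511] turn [0.104  0.0325 0.1136] 0.15740497250576124 shift mm [ 0.2686  0.1638 -1.087 ]
```

Seated on the board (about 7 N, same height as the others). Releasing.

servo_tool(
  commands=[
    [0,0,0,0,0,0,0.85],
    [0,0,0,0,0,0,0.75],
    [0,0,0,0,0,0,0.72],
    [0,0,0,0,0,0,0.72],
  ],
)

```text
clock: 17.3
tcp_pos: [0.52, -0.2079, 0.0397]
orientation: [1.836, 2.093, -0.408]
contact_force: [-0.4, -0.0, -0.4]
grip_width: 0.0238
gripper_force: 0.0
```

servo_tool(
  commands=[
    [0,0,0,0,2,4,0.72],
    [0,0,0,-1,9,18,0.72],
    [0,0,0,-2,17,36,0.72],
    [0,0,0,-4,27,60,0.72],
    [0,0,0,-4,27,60,0.72],
  ],
)

```text
clock: 17.72
tcp_pos: [0.5185, -0.1787, 0.1034]
orientation: [1.833, 2.092, -0.401]
contact_force: [1.1, 0.6, 1.3]
grip_width: 0.0236
gripper_force: 0.0
```

```bash
python3 -c "
from h import *
chk('pics/w8.png');st()
o=r.get_obs();p,d=r.grab_frame('wrist');W=cloud(d,cam('wrist',o));h=cv2.cvtColor(p,cv2.COLOR_BGR2HSV)
m=((h[...,0]<8)|(h[...,0]>172))&(h[...,1]>150)&(h[...,2]>80)
q=(W[m]-LIP['short'])@np.stack([s,e,n],-1)*1000;print('red',m.sum(),np.percentile(q,[2,50,98],axis=0))
z=np.load('w1.npz');h=cv2.cvtColor(z['p'],cv2.COLOR_BGR2HSV);m=((h[...,0]<8)|(h[...,0]>172))&(h[...,1]>150)&(h[...,2]>80);m[:150]=0
i=r.camera_info('wrist');f=200/np.tan(np.radians(i['vertical_fov'])/2)
q=(cloud(z['d'],(f,i['cx'],i['cy'],z['T']))[m]-LIP['short'])@np.stack([s,e,n],-1)*1000;print('red w1',m.sum(),np.percentile(q,[2,10,50,90,98],axis=0))
"
```

```text
[238.6489 193.8245] 188 rel mid lip: s [-14.9 -11.9  13. ] e [-69.6 -59.  -53. ] n [-0.6  0.8  6.6] mm
[319.9822 200.6447] 394 rel mid lip: s [-14.6  -4.7  14.7] e [-7.9 -2.5  7.9] n [-0.6  0.7 23.4] mm
[399.6706 198.5353] 340 rel mid lip: s [-15.2  -6.1  14.2] e [54.6 57.8 69.3] n [-0.7  0.7  2.2] mm
[321.9734 325.1987] 639 rel mid lip: s [ 90.8 108.5 132.3] e [-10.5   3.1  10.8] n [-0.7  0.6  1.9] mm
tall 824 top rect (s,e) [5.2 1. ] [35.4  9.8] ang 0.3 n 40.4
short 646 top rect (s,e) [5.3 0.2] [ 8.8 35.3] ang 89.9 n 24.2
med 737 top rect (s,e) [5.8 1.1] [ 9.6 35.1] ang 89.8 n 30.3
clk 17.77 tcp mm [ 517.8038 -179.5987  101.9491] toolx 97.46252250097491 tooly 7.583424223494696 z [ 0.06   -0.4198 -0.9056] w 0.023862263333620848 gf 0.0 F [-0.1309  0.2512 -0.0591]Traceback (most recent call last):
  File "<string>", line 6, in <module>
    q=(W[m]-LIP['short'])@np.stack([s,e,n],-1)*1000;print('red',m.sum(),np.percentile(q,[2,50,98],axis=0))
                                                                        ~~~~~~~~~~~~~^^^^^^^^^^^^^^^^^^^^
    return _quantile_unchecked(
        a, q, axis, out, overwrite_input, method, keepdims, weights)
    return _ureduce(a,
                    func=_quantile_ureduce_func,
    ...<5 lines>...
                    overwrite_input=overwrite_input,
                    method=method)
    r = func(a, **kwargs)
    result = _quantile(arr,
                       quantiles=q,
    ...<2 lines>...
                       out=out,
                       weights=wgt)
    slices_having_nans = np.isnan(arr[-1, ...])
                                  ~~~^^^^^^^^^
IndexError: index -1 is out of bounds for axis 0 with size 0
```

View pics/w8.png

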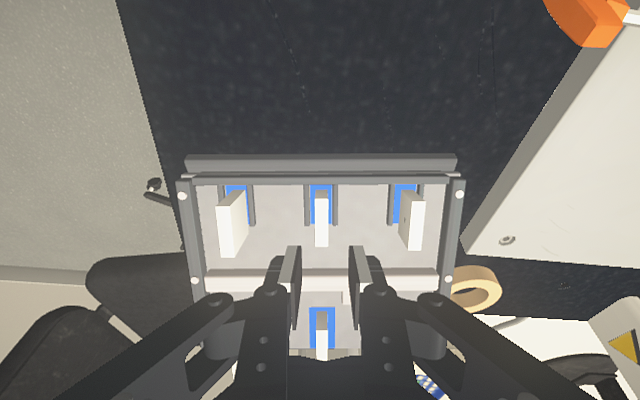

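All three blocks stand in their lanes (231,225), (321,218), (412,222), each about 5 mm above the lip. Now to locate the keeper grip.

```bash
python3 -c "
from h import *
i=r.camera_info('wrist');f=200/np.tan(np.radians(i['vertical_fov'])/2)
z=np.load('w1.npz')
for nm,p,W in (('w1',z['p'],cloud(z['d'],(f,i['cx'],i['cy'],z['T']))),('top',)+(lambda a:(a[0],cloud(a[1],cam('top'))))(r.grab_frame('top'))):
    h=cv2.cvtColor(p,cv2.COLOR_BGR2HSV);m=((h[...,0]<8)|(h[...,0]>172))&(h[...,1]>150)&(h[...,2]>80)
    q=(W-LIP['short'])@np.stack([s,e,n],-1)*1000;m&=(abs(q[...,0]-70)<35)&(abs(q[...,1]-31)<25)
    print(nm,m.sum());print(np.percentile(q[m],[2,25,50,75,98],axis=0))
    t=m&(q[...,2]>38);print('top face',t.sum(),q[t].mean(0))
    b=(abs(q[...,2]-15.5)<2)&(abs(q[...,0]-65)<25)&(abs(q[...,1])<90);print('bar',b.sum(),np.percentile(q[b][:,0],[2,50,98]))
G=LIP['short']+.031*e+.0*n;print(G);st()
"
```

```text
w1 114
[[69.1962 25.9937 17.7104]
 [72.3721 28.4835 40.8382]
 [75.0618 30.7505 42.023 ]
 [77.79   33.1216 42.5729]
 [79.4381 36.0687 43.9346]]
top face 100 [74.3343 30.9891 41.9521]
bar 1786 [52.0089 58.7856 65.357 ]
top 41
[[70.7303 23.804   8.3353]
 [73.8923 26.0331 32.4501]
 [77.1501 28.8191 39.5052]
 [79.0291 31.7325 42.332 ]
 [80.0296 36.0805 45.0926]]
top face 25 [75.0914 29.1761 41.6207]
bar 345 [51.9673 59.1655 69.5143]
[ 0.5504 -0.2027  0.0288]
clk 17.87 tcp mm [ 515.9956 -180.8848   99.8642] toolx 97.46769246640885 tooly 7.479177945349085 z [ 0.0556 -0.4204 -0.9056] w 0.023971864498872862 gf 0.0 F [-0.653  -0.4407  0.4036]
```

```bash
cat >> h.py <<'E'
def keep(sv,nv):
    o=st();G=LIP["short"]+.031*e+sv*s+nv*n
    t=(R.from_matrix(RT)*R.from_rotvec(o["orientation"]).inv()).as_rotvec(degrees=True)
    print("turn",t,"shift",(G-o["tcp_pos"])*1000,"tcp sen",(o["tcp_pos"]-LIP["short"])@np.stack([s,e,n],-1)*1000)
E
python3 -c "
from h import *
keep(.0745,.060)"
```

```text
clk 17.87 tcp mm [ 515.9956 -180.8848   99.8642] toolx 97.46769246640885 tooly 7.479177945349085 z [ 0.0556 -0.4204 -0.9056] w 0.023971864498872862 gf 0.0 F [-0.653  -0.4407  0.4036]
turn [0.0854 0.0361 0.1234] shift [ 40.0098 -63.6057  14.7993] tcp sen [ 6.3084 -0.2432 75.469 ]
```

servo_tool(
  commands=[
    [0,0,0.1,10,-16,10,0.6],
    [0,0,0.1,22,-36,15,0.6],
    [0,0,0.1,34,-54,15,0.6],
    [0,0,0.1,40,-63,15,0.6],
    [0,0,0.1,40,-63,15,0.6],
  ],
)

```text
clock: 18.28
tcp_pos: [0.5558, -0.2466, 0.1139]
orientation: [1.838, 2.091, -0.411]
contact_force: [0.0, -0.0, -0.3]
grip_width: 0.0341
gripper_force: 0.0
```

servo_tool(
  commands=[
    [0,0,0,0,0,0,0.6],
  ],
)

```text
clock: 18.37
tcp_pos: [0.555, -0.2437, 0.1135]
orientation: [1.836, 2.095, -0.409]
contact_force: [-0.6, 0.1, -0.2]
grip_width: 0.0342
gripper_force: 0.0
```

```bash
python3 -c "
from h import *
keep(.0745,.022)"
```

```text
clk 18.37 tcp mm [ 555.0032 -243.6591  113.4838] toolx 97.56401678041554 tooly 7.515087209647102 z [ 0.0537 -0.4196 -0.9061] w 0.034175051290383784 gf 0.0 F [-0.5594  0.0667 -0.1523]
turn [ 0.0368 -0.1009  0.0875] shift [  3.1268 -16.7495 -33.26  ] tcp sen [73.1337 30.1161 59.3355]
```

servo_tool(
  commands=[
    [0,0,0,1,-5,-10,0.6],
    [0,0,0,2,-10,-20,0.6],
    [0,0,0,3,-14,-28,0.6],
    [0,0,0,3,-16.5,-33,0.6],
    [0,0,0,3,-16.5,-33,0.6],
  ],
  force=25,
)

```text
clock: 18.78
tcp_pos: [0.5576, -0.2607, 0.0798]
orientation: [1.835, 2.096, -0.411]
contact_force: [-0.5, -0.1, 0.3]
grip_width: 0.0341
gripper_force: 0.0
```

```bash
python3 -c "
from h import *
keep(.0745,.022);rack('pics/w9.png')"
```

```text
clk 18.78 tcp mm [ 557.6462 -260.6687   79.7919] toolx 97.62883741512873 tooly 7.547398773745436 z [ 0.0529 -0.42   -0.906 ] w 0.03405346272535182 gf 0.0 F [-0.4766 -0.1186  0.2864]
turn [ 0.0631 -0.1675  0.0551] shift [0.4838 0.2601 0.4319] tcp sen [74.4921 30.4855 21.5271]
[269.9118  95.1366] 703 rel mid lip: s [-17.4 -11.9  14.3] e [-7.2  5.6  8.8] n [-0.7  0.7  5.9] mm
[381.1414  99.0239] 962 rel mid lip: s [-17.3  -7.7  14.4] e [54.3 57.7 69.1] n [-0.9  0.7 10.6] mm
[134.8818  78.7736] 296 rel mid lip: s [-17.1 -14.8 -11.9] e [-69.5 -62.  -55.2] n [-0.6  0.6  8.2] mm
[176.0111 280.5231] 541 rel mid lip: s [ 61.8  95.5 109.9] e [-72.1 -56.1 -17.4] n [-0.5  0.6 70.4] mm
[289.9706 310.5163] 306 rel mid lip: s [ 94.4 120.9 132.4] e [ 5.   9.4 11.3] n [-0.4  0.6  1.8] mm
[361.0979 314.8351] 194 rel mid lip: s [ 83.4 122.4 132.2] e [47.8 52.7 56. ] n [-0.2  0.8 54.6] mm
[441.2577 391.1907] 194 rel mid lip: s [ 64.  511.1 548.2] e [ 57.3 248.3 261.1] n [-301.3 -284.9  106.6] mm
```

View pics/w9.png

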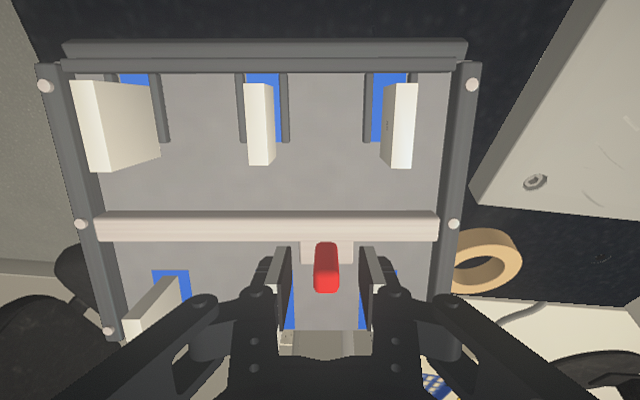

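The red grip (326,267) sits centred between the pads at (285,270) and (368,270). I'll close on it, then slide down the slope slowly.

servo_tool(
  commands=[
    [0,0,0,0,0,0,0.8],
    [0,0,0,0,0,0,1],
    [0,0,0,0,0,0,1],
    [0,0,0,0,0,0,1],
  ],
  force=25,
)

```text
clock: 19.17
tcp_pos: [0.5583, -0.2601, 0.082]
orientation: [1.835, 2.094, -0.409]
contact_force: [-4.5, 2.3, 3.4]
grip_width: 0.011
gripper_force: 27.2
```

servo_tool(
  commands=[
    [0,0,0,-0.5,3.6,-1.7,1],
    [0,0,0,-1,7.2,-3.4,1],
    [0,0,0,-1.4,10.8,-5.1,1],
    [0,0,0,-1.9,14.4,-6.8,1],
    [0,0,0,-2.4,18,-8.5,1],
  ],
)

```text
clock: 19.58
tcp_pos: [0.556, -0.243, 0.0739]
orientation: [1.835, 2.092, -0.41]
contact_force: [-6.1, 0.3, 6.0]
grip_width: 0.0115
gripper_force: 27.4
```

```bash
python3 -c "
from h import *
keep(.0395,.022)"
```

```text
clk 19.58 tcp mm [ 555.9978 -243.0193   73.9295] toolx 97.5220216539635 tooly 7.504000686849422 z [ 0.055  -0.4218 -0.905 ] w 0.011510787182958147 gf 27.403727173805237 F [-6.081   0.3152  6.0003]
turn [ 0.1798 -0.0148  0.0985] shift [-2.0644 14.0523 -8.4973] tcp sen [55.9618 31.1865 23.6994]
```

servo_tool(
  commands=[
    [0,0,0,-0.4,3,-1.4,1],
    [0,0,0,-0.8,6,-2.8,1],
    [0,0,0,-1.2,9,-4.2,1],
    [0,0,0,-1.6,12,-5.6,1],
    [0,0,0,-1.9,14.4,-6.8,1],
  ],
)

```text
clock: 20.0
tcp_pos: [0.5543, -0.231, 0.0683]
orientation: [1.834, 2.089, -0.414]
contact_force: [-3.9, -9.1, 14.1]
grip_width: 0.0113
gripper_force: 27.7
```

servo_tool(
  commands=[
    [0,0,0,-0.1,1,-0.5,1],
    [0,0,0,-0.2,1.4,-0.7,1],
    [0,0,0,-0.2,1.4,-0.7,1],
  ],
)

```text
clock: 20.25
tcp_pos: [0.5544, -0.231, 0.0683]
orientation: [1.835, 2.086, -0.415]
contact_force: [-3.9, -6.1, 12.2]
grip_width: 0.0111
gripper_force: 27.6
```

```bash
python3 -c "
from h import *
keep(.0395,.022)"
```

```text
clk 20.25 tcp mm [ 554.3906 -231.039    68.3135] toolx 97.3457388011584 tooly 7.344259033086629 z [ 0.0549 -0.4266 -0.9028] w 0.011137243017441555 gf 27.604752480983734 F [-3.8514 -6.0854 12.2419]
turn [0.4715 0.0587 0.2583] shift [-0.4572  2.0719 -2.8813] tcp sen [42.6333 31.1785 23.7181]
```

```bash
python3 -c "
from h import *
chk('pics/w10.png')
o=r.get_obs();p,d=r.grab_frame('wrist')
for nm,W in (('wrist',cloud(d,cam('wrist',o))),('top',cloud(r.grab_frame('top')[1],cam('top')))):
    q=(W-LIP['short']).reshape(-1,3)@np.stack([s,e,n],-1)*1000
    for lo,hi in((-50,-10),(10,50),(75,90)):
        b=(abs(q[:,2]-15.7)<1.5)&(q[:,0]>14)&(q[:,0]<70)&(q[:,1]>lo)&(q[:,1]<hi);print(nm,b.sum(),np.percentile(q[b][:,0],[2,50,98]) if b.sum() else '')
"
```

```text
[278.2363 169.3631] 347 rel mid lip: s [-16.2  -1.5  15. ] e [4.9 6.5 8.8] n [-0.5  0.7  6.3] mm
[371.3748 169.0201] 547 rel mid lip: s [-15.6  -1.2  14.7] e [54.3 56.7 59.1] n [-0.5  0.7  2.2] mm
[173.0189 316.7783] 212 rel mid lip: s [ 29.3  93.1 100. ] e [-72.7 -66.5 -11.8] n [-0.3  0.6 82.2] mm
tall 2142 top rect (s,e) [1.3 1. ] [35.3 11. ] ang 0.1 n 40.4
short 1481 top rect (s,e) [1.2 0.4] [35.6  9.3] ang 0.3 n 24.3
med 1623 top rect (s,e) [1.  1.2] [35.3  9.6] ang 0.3 n 30.3
wrist 1810 [19.585  25.6895 32.3877]
wrist 1889 [19.4574 25.8361 35.3472]
wrist 630 [19.4249 25.4632 32.2588]
top 37 [19.7345 25.5036 34.2867]
top 0 
top 3 [36.8606 43.4265 50.8135]
```

View pics/w10.png

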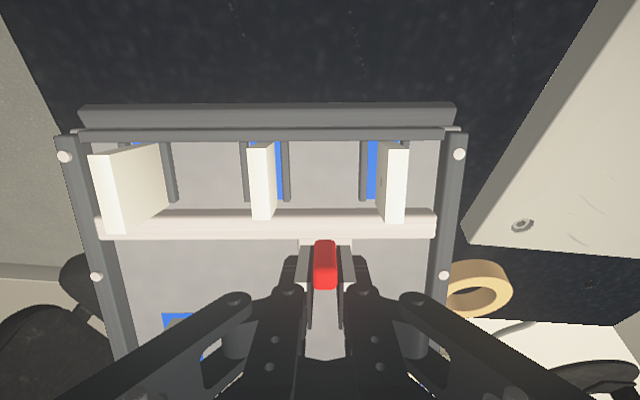

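The bar (row 222) now sits just above the blocks, which were pushed to about 1 mm from the lip; it has travelled about 33 mm. I'll press a little more to check that it has reached its end.

servo_tool(
  commands=[
    [0,0,0,-0.2,1.8,-0.8,1],
    [0,0,0,-0.4,3.6,-1.7,1],
    [0,0,0,-0.4,3.6,-1.7,1],
    [0,0,0,-0.4,3.6,-1.7,1],
  ],
)

```text
clock: 20.73
tcp_pos: [0.5543, -0.231, 0.0682]
orientation: [1.835, 2.08, -0.419]
contact_force: [-3.4, -13.4, 16.5]
grip_width: 0.0113
gripper_force: 27.7
```

```bash
cat >> h.py <<'E'
def bar():
    o=r.get_obs();p,d=r.grab_frame('wrist');W=cloud(d,cam('wrist',o))
    q=(W-LIP['short']).reshape(-1,3)@np.stack([s,e,n],-1)*1000
    for lo,hi in((-50,-10),(75,90)):
        b=(abs(q[:,2]-15.7)<1.5)&(q[:,0]>14)&(q[:,0]<70)&(q[:,1]>lo)&(q[:,1]<hi);print(b.sum(),np.percentile(q[b][:,0],[2,50,98]) if b.sum() else '')
E
python3 -c "
from h import *
keep(.0395,.022);bar();chk()"
```

```text
clk 20.73 tcp mm [ 554.2971 -230.9728   68.2265] toolx 97.1633652598658 tooly 7.17528619201336 z [ 0.0546 -0.4309 -0.9007] w 0.011305640111191693 gf 27.747723162174225 F [ -3.4298 -13.436   16.4773]
turn [0.7364 0.1204 0.4275] shift [-0.3637  2.0058 -2.7943] tcp sen [42.5259 31.0945 23.6722]
1829 [19.5336 25.6813 32.4824]
634 [19.2448 25.418  32.1979]
[371.1858 168.9563] 549 rel mid lip: s [-15.9  -1.6  15. ] e [54.2 56.6 59.1] n [-0.6  0.7  2.1] mm
[277.9941 169.9617] 339 rel mid lip: s [-15.6  -1.3  15. ] e [4.9 6.4 8.8] n [-0.6  0.8  6.3] mm
[173.4476 316.8857] 210 rel mid lip: s [ 28.7  92.9 100.2] e [-72.7 -66.4 -11.9] n [-0.5  0.6 81.9] mm
tall 2137 top rect (s,e) [1.3 1.1] [11.3 35.3] ang 89.6 n 40.4
short 1475 top rect (s,e) [1.1 0.4] [35.   9.4] ang 0.4 n 24.3
med 1610 top rect (s,e) [1.1 1.2] [35.5  9.6] ang 0.4 n 30.3
```

Hard stop: 20 N along the slope and no motion, so the bar is at its end. Relaxing the push, opening and retreating square to the board.

servo_tool(
  commands=[
    [0,0,0,0.4,-3.6,1.7,1],
    [0,0,0,0.4,-3.6,1.7,1],
    [0,0,0,0.4,-3.6,1.7,0.8],
    [0,0,0,0.4,-3.6,1.7,0.65],
    [0,0,0,0.4,-3.6,1.7,0.65],
  ],
)

```text
clock: 21.25
tcp_pos: [0.5552, -0.2257, 0.0657]
orientation: [1.833, 2.095, -0.406]
contact_force: [0.4, 0.5, 0.5]
grip_width: 0.0299
gripper_force: 0.0
```

servo_tool(
  commands=[
    [0,0,0,0,2,4,0.65],
    [0,0,0,-1,9,18,0.65],
    [0,0,0,-2,17,36,0.65],
    [0,0,0,-4,27,60,0.65],
    [0,0,0,-4,30,65,0.65],
  ],
)

```text
clock: 21.67
tcp_pos: [0.5527, -0.1938, 0.1348]
orientation: [1.83, 2.094, -0.401]
contact_force: [0.5, 0.7, 0.7]
grip_width: 0.0296
gripper_force: 0.0
```

servo_tool(
  commands=[
    [0,0,0,0,0,0,0.65],
    [0,0,0,0,0,0,0.65],
  ],
)

```text
clock: 21.83
tcp_pos: [0.5508, -0.196, 0.1313]
orientation: [1.833, 2.094, -0.406]
contact_force: [-0.7, -0.1, -0.2]
grip_width: 0.03
gripper_force: 0.0
```

```bash
python3 -c "
from h import *
st();bar();chk()"
```

```text
clk 21.83 tcp mm [ 550.8026 -196.0116  131.2521] toolx 97.59666010117851 tooly 7.627474228007475 z [ 0.0573 -0.42   -0.9057] w 0.030032389296212166 gf 0.0 F [-0.728  -0.0983 -0.2377]
896 [19.5786 25.9842 32.6072]
312 [19.5323 25.6523 32.9407]
[291.7826 156.9348] 184 rel mid lip: s [-16.4  -1.3  14.5] e [4.9 6.5 8.7] n [-0.7  0.6  6.5] mm
[357.2814 157.2576] 295 rel mid lip: s [-16.4  -1.3  14.6] e [54.  56.7 59. ] n [-0.7  0.7  2.9] mm
[222.0178 278.9618] 393 rel mid lip: s [ 30.  100.8 125.4] e [-72.3 -55.2  -5. ] n [ -0.6   0.5 137.1] mm
[298.1355 286.967 ] 273 rel mid lip: s [ 91.5 113.3 132.3] e [ 5.1  8.4 11.2] n [-0.6  0.5  2. ] mm
[350.8585 286.164 ] 311 rel mid lip: s [ 40.  112.  132.2] e [46.5 54.  57.5] n [-0.8  0.8 99.1] mm
tall 863 top rect (s,e) [1.3 1.1] [35.4 10. ] ang 0.4 n 40.4
short 672 top rect (s,e) [1.  0.2] [35.2  9.4] ang 0.5 n 24.2
med 716 top rect (s,e) [0.8 1.1] [34.9  9.3] ang 0.2 n 30.3
```

Everything is in place and the arm is clear.

```bash
python3 -c "
from bench import r
print(r.hand_in())"
```

```text
the job is handed in; nothing more can be done
None
```

All three blocks stand square in their matching lanes, the keeper bar was slid down to its stop, and the job is handed in (about 22 s of robot time; the hand-in returned no verdict).

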